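Set stones in buckle blanks

TASK

Turn over every belt-buckle blank from the sloped rack and lay it flat on the wooden setting board with its round pocket facing up, and set one stone from the cabinet's drawer down flat in each pocket. Finish with the drawer pushed fully shut, and do not disturb the hammer, steel block or metal cup.

Things in the scene. Friction and masses are not known exactly. Their poses are not given: they have to be found in the camera images.
- buckle1: brass belt-buckle blank (2 or 3 are present): flat plate 75 (its x) x 46 (y) x 8 mm, 180 g. One face plain; the other has a central round pocket 32 mm wide, 5 mm deep. Origin: centre of the plain face; z points through the plate out of the pocket face (pocket floor z = 3 mm, face z = 8 mm). Starts in a rack stall, x side up the slope, pocket against the slope, upper 33 mm free above it.
- buckle2: brass belt-buckle blank (2 or 3 are present): flat plate 75 (its x) x 46 (y) x 8 mm, 180 g. One face plain; the other has a central round pocket 32 mm wide, 5 mm deep. Origin: centre of the plain face; z points through the plate out of the pocket face (pocket floor z = 3 mm, face z = 8 mm). Starts in a rack stall, x side up the slope, pocket against the slope, upper 33 mm free above it.
- buckle3: brass belt-buckle blank (2 or 3 are present): flat plate 75 (its x) x 46 (y) x 8 mm, 180 g. One face plain; the other has a central round pocket 32 mm wide, 5 mm deep. Origin: centre of the plain face; z points through the plate out of the pocket face (pocket floor z = 3 mm, face z = 8 mm). Starts in a rack stall, x side up the slope, pocket against the slope, upper 33 mm free above it.
- stone1: round blue-green polished stone tablet, 27 mm across and 18 mm tall with bevelled rims, the same on both faces, 30 g. Origin: its centre; z is its axis. At the start in one of the three compartments of the shut drawer (each 46 mm wide, 100 mm long in the pull direction, low walls 8 mm high above its floor).
- stone2: round blue-green polished stone tablet, 27 mm across and 18 mm tall with bevelled rims, the same on both faces, 30 g. Origin: its centre; z is its axis. At the start in one of the three compartments of the shut drawer (each 46 mm wide, 100 mm long in the pull direction, low walls 8 mm high above its floor).
- stone3: round blue-green polished stone tablet, 27 mm across and 18 mm tall with bevelled rims, the same on both faces, 30 g. Origin: its centre; z is its axis. At the start in one of the three compartments of the shut drawer (each 46 mm wide, 100 mm long in the pull direction, low walls 8 mm high above its floor).
- rack: fixed light wooden rack, 182 mm wide (y), 82 mm deep (x), with a slope at 55 degrees to the table facing its +x, away from the robot, in three stalls 58.7 mm apart (52 mm wide inside, dividers 14 mm high). The slope runs from a lip at x = 40, z = 18 mm up to x = 16, z = 52 mm; the space behind (-x) is clear. Origin: underside, mid-width.
- board: hardwood setting board fixed to the table, 160 (x) x 250 (y) x 30 mm high. Origin: centre of its underside, so its top is at z = 30 mm.
- cabinet: dark wooden cabinet fixed to the table, 160 (x) x 172 (y) x 62 mm high, its front towards -x, with one shallow drawer. Origin: centre of its underside.
- drawer (a joint): the cabinet's drawer: 0 shut, grows as it slides out towards the cabinet's -x, up to 0.13 m, when all three compartments are clear of the cabinet. Drawer floor 12 mm above the table; compartment centres at x = -20 mm, y = -50, 0 and 50 mm in the cabinet's frame when shut.
- drawer_handle (a point): middle of the drawer's brass bar handle: 80 mm long along y, 35 mm off the drawer's front, 40 mm above the table. It moves with the drawer.
- hammer: bystander: a hammer about 240 mm long lying beyond the board
- steel_block: bystander: loose steel bench block, 75 x 75 x 20 mm, at the right
- tin_cup: bystander: metal cup, 76 mm across and 75 mm high, standing upright at the left
There are look-alikes about, which are no part of the job. What is shaped like the buckle1 but turquoise is not meant.

How it is judged (in metres and radians):
On the way:
1. the drawer has been pulled open (value of joint drawer above 0.08 m), for 0.2 s.
At the end, for the whole second after the job is handed in: Every blank that is present lies at rest flat on the board (within 0.1 rad, its centre at least 10 mm inside the board's edges) with its pocket up; each has a stone lying flat on its pocket floor (within 0.12 rad, 6 mm of the middle); the drawer is shut to within 8 mm (angle between each of buckle1, buckle2, buckle3's own z axis and vertical below 0.1 rad and z of buckle1 in the frame of board between 0.026 and 0.035 m and x of buckle1 in the frame of board between -0.07 and 0.07 m and y of buckle1 in the frame of board between -0.115 and 0.115 m and linear speed of each of buckle1, buckle2, buckle3 below 0.02 m/s and ((horizontal distance between stone1 and buckle1 below 0.006 m and angle between the z axis of stone1 and the z axis of buckle1, either way round below 0.12 rad and z of stone1 in the frame of buckle1 between 0.008 and 0.0145 m and linear speed of stone1 below 0.02 m/s) or (horizontal distance between stone2 and buckle1 below 0.006 m and angle between the z axis of stone2 and the z axis of buckle1, either way round below 0.12 rad and z of stone2 in the frame of buckle1 between 0.008 and 0.0145 m and linear speed of stone2 below 0.02 m/s) or (horizontal distance between stone3 and buckle1 below 0.006 m and angle between the z axis of stone3 and the z axis of buckle1, either way round below 0.12 rad and z of stone3 in the frame of buckle1 between 0.008 and 0.0145 m and linear speed of stone3 below 0.02 m/s)) and z of buckle2 in the frame of board between 0.026 and 0.035 m and x of buckle2 in the frame of board between -0.07 and 0.07 m and y of buckle2 in the frame of board between -0.115 and 0.115 m and ((horizontal distance between stone1 and buckle2 below 0.006 m and angle between the z axis of stone1 and the z axis of buckle2, either way round below 0.12 rad and z of stone1 in the frame of buckle2 between 0.008 and 0.0145 m and linear speed of stone1 below 0.02 m/s) or (horizontal distance between stone2 and buckle2 below 0.006 m and angle between the z axis of stone2 and the z axis of buckle2, either way round below 0.12 rad and z of stone2 in the frame of buckle2 between 0.008 and 0.0145 m and linear speed of stone2 below 0.02 m/s) or (horizontal distance between stone3 and buckle2 below 0.006 m and angle between the z axis of stone3 and the z axis of buckle2, either way round below 0.12 rad and z of stone3 in the frame of buckle2 between 0.008 and 0.0145 m and linear speed of stone3 below 0.02 m/s)) and z of buckle3 in the frame of board between 0.026 and 0.035 m and x of buckle3 in the frame of board between -0.07 and 0.07 m and y of buckle3 in the frame of board between -0.115 and 0.115 m and ((horizontal distance between stone1 and buckle3 below 0.006 m and angle between the z axis of stone1 and the z axis of buckle3, either way round below 0.12 rad and z of stone1 in the frame of buckle3 between 0.008 and 0.0145 m and linear speed of stone1 below 0.02 m/s) or (horizontal distance between stone2 and buckle3 below 0.006 m and angle between the z axis of stone2 and the z axis of buckle3, either way round below 0.12 rad and z of stone2 in the frame of buckle3 between 0.008 and 0.0145 m and linear speed of stone2 below 0.02 m/s) or (horizontal distance between stone3 and buckle3 below 0.006 m and angle between the z axis of stone3 and the z axis of buckle3, either way round below 0.12 rad and z of stone3 in the frame of buckle3 between 0.008 and 0.0145 m and linear speed of stone3 below 0.02 m/s)) and value of joint drawer below 0.008 m); the robot touches nothing.
It fails at once if the hammer is moved more than 40 mm (distance of hammer from where it was at the start of the episode above 0.04 m).
It fails at once if the steel_block is moved more than 40 mm (distance of steel_block from where it was at the start of the episode above 0.04 m).
It fails at once if the tin_cup is moved more than 40 mm (distance of tin_cup from where it was at the start of the episode above 0.04 m).
Of buckle1, buckle2, buckle3 only 2 to 3 are there at a start; the rules pass over those that are not, and their reading is None.
At some moment in a run one of stone1, stone2, stone3 may be knocked a few centimetres aside while the robot is not near it.
It also fails if it takes over 210 s, if anything falls off the work surface, if the arm or the gripper's body presses on something with over 40 N, if the wrist force passes 120 N, or if a joint passes its speed limit or range.

ROBOT

A 6-joint arm with a two-finger parallel gripper is mounted at the origin on the work surface. World frame = base frame: x ahead of the robot, y to its left, z up, the work surface at z = 0. Lengths are in m, angles in degrees, forces in N, time in s.
With the tool pointing down it reaches from about 0.25 to 0.725 m from the base axis. Payload 9.7 kg.
Tool frame: the origin (TCP) lies between the finger pads; the fingertips stand 19 mm ahead of it and the grasp point (between the pads) is the TCP; z points along the fingers, y is the line along which they close (so a half turn about z gives the same grasp; the last joint's range is limited). The gripper opens to 85 mm and grips with 20 to 120 N. Pads are 22 mm wide; open, the fingers measure 114 mm over their backs; the gripper's body (76 mm by 85 mm) begins 54 mm behind the grasp point. The pads swing forward as they close: fully open they stand 13 mm farther back than shut.
Start: joints at [0, 4.979, 10.078, 95.1, 0, 90], TCP at [0.55, -0, 0.25] pointing down, gripper open.
Joint ranges: [-179.16, 179.16], [-48.56, 103.87], [-65.8, 70.77], [-126.05, 130.52], [-82.76, 87.17], [-180, 180]. Speed limits (degrees/s): [127.2, 127.2, 147.25, 180, 180, 180].

INTERFACE

Orientations are given as [roll, pitch, yaw] about the fixed x, y, z axes, in that order (R = Rz(yaw) Ry(pitch) Rx(roll)).
In Python, from workcell import bot gives the robot as it stands. The module is installed in compiled form; this text tells all that it offers.
- The arm moves only by the shell command python3 -m crank 'ROWS' [OPENING] [FORCE]. ROWS is JSON, a list that holds one entry, the list of rows, each a list of 6 numbers: the shift along the world's x, y, z as a fraction of full scale, then the turn, a rotation vector about the world's x, y, z as a fraction of full scale. In form: [[[x, y, z, wx, wy, wz], ...]]. A call has 1 to 20 rows; each row shifts and turns the commanded pose from where the row before left it; what a row does not reach is not made up. Full scale, the value 1, is 20 mm for a shift and 0.12 rad for a turn. A row lasts 1/12 s, in which the tool goes at most 41.7 mm and 7.16 degrees, less where a joint would pass 70% of its speed; a pose out of reach is approached as far as the arm can. A call with a number of a shift or a turn outside -1 to 1 is refused whole. A call with a gripper value outside its range is refused whole. OPENING is the opening, from 0 (shut) to 1 (fully open), set as the call begins (- or left out, the last holds). The fingers move at their own pace and stop on an object; FORCE is the grip in N (left out, the last holds). Time passes only in rows, so rows that do not move let the fingers close. It gives the time, the measured TCP pose, the force, the opening and the grip force at its end, in the units of the state.
- bot.get_obs(): the state, without advancing time (a new reading comes with each control period).
- bot.camera(name): name is "scene" or "side" or "wrist"; returns the picture (480x640x3 uint8, red, green, blue); there is no depth.
- bot.camera_model(name): a dict with "vertical_fov" (degrees; the focal length in pixels is half the picture's height over the tangent of half this angle, whatever the lens; pixels are square), "cx", "cy" (the principal point, pixels), "k1" (the pictures are not rectified: a ray, as slopes to the right and down, at radius r is drawn at 1 + k1 r^2 times it, then the intrinsics apply), "R" (3x3) and "t" (3): a world point X has camera coordinates R X + t. Camera axes: x right, y down, z forward; pixel columns grow to the right and rows downward; lengths in m; the calibration is good to about 2 mm. A picture is of the moment at which its call begins: read the wrist's pose just before it. camera_model takes no time and is no camera call; for the wrist camera it gives the pose at the moment of the call.
- bot.job_done(): hands the job in; it is judged then, once.
The state is a dict: "time": time; "q": joint angles; "qd": joint speeds; "joint_efforts": joint torques, N m; "ee_pos": TCP position; "tcp_rot": TCP orientation; "wrist_force": force on the tool from outside, world axes, zero at the start; "torque": the same for the moment, N m; "opening": finger opening in m; "grasp_force": force on a finger pad.
Only numpy, scipy, OpenCV 4.12 (cv2) and the standard library are available. Lean on these libraries where they do the work, as an engineer would, in place of code of your own. Each camera call takes 0.05 s, during which the arm holds its last target. There are 200 camera calls.

## Working session

There is one attempt and no reset: what is moved stays moved. The work goes in short steps, Python scripts to look and compute and a shell command to move; the robot and the scene stay as the last step left them, time stands still between calls to the robot, and variables do not carry over. Pictures are saved under pics/ and viewed, at most 14 in all, crops included, and the job is handed in when it is done.

```bash
mkdir -p pics; ls; cat > h.py <<'E'
import numpy as np, cv2
from workcell import bot
def snap(n,f):
    m=bot.camera_model(n); im=bot.camera(n); cv2.imwrite('pics/'+f+'.png',im[:,:,::-1]); return im,m
def prep(m):
    f=240/np.tan(np.radians(m['vertical_fov'])/2)
    return f,np.array(m['R']),np.array(m['t'])
def ray(m,u,v):
    f,R,t=prep(m); d=np.array([(u-m['cx'])/f,(v-m['cy'])/f]); s=d.copy()
    for _ in range(30): s=d/(1+m['k1']*(s@s))
    return -R.T@t, R.T@np.array([s[0],s[1],1.])
def onz(m,u,v,z):
    o,d=ray(m,u,v); return o+d*(z-o[2])/d[2]
def proj(m,X):
    f,R,t=prep(m); c=R@np.array(X)+t; s=c[:2]/c[2]; s=s*(1+m['k1']*(s@s)); return s*f+[m['cx'],m['cy']]
def tri(a,b):
    A=[];B=[]
    M=np.zeros((3,3));r=np.zeros(3)
    for o,d in (a,b):
        d=d/np.linalg.norm(d);P=np.eye(3)-np.outer(d,d);M+=P;r+=P@o
    return np.linalg.solve(M,r)
E
python3 - <<'E'
from h import *
for n in('scene','side','wrist'):
    im,m=snap(n,n+'0'); print(n,m)
print(bot.get_obs())
E
```

```text
pics
scene {'vertical_fov': 43.8418691713014, 'cx': 326.25581140353626, 'cy': 243.86652498745022, 'k1': 0.020681319641943415, 'R': array([[ 0.82816629,  0.56033086, -0.01303586],
       [ 0.40043655, -0.60779663, -0.68573597],
       [-0.39216218,  0.56268338, -0.72773363]]), 't': array([-0.45314356, -0.19599275,  1.85861408])}
side {'vertical_fov': 50.858509253995976, 'cx': 308.00479204438756, 'cy': 244.20505531618508, 'k1': -0.12378685207433007, 'R': array([[-0.91423306, -0.40518496, -0.00174891],
       [-0.23782339,  0.54009386, -0.80730333],
       [ 0.32805174, -0.73764746, -0.59013412]]), 't': array([0.51120786, 0.18312301, 1.28426939])}
wrist {'vertical_fov': 66.20162565581816, 'cx': 324.04014438817023, 'cy': 243.96481074839934, 'k1': -0.05512105100805513, 'R': array([[ 9.99999204e-01,  1.91081730e-04, -1.24744830e-03],
       [ 5.65251657e-04, -9.51592209e-01,  3.07362895e-01],
       [-1.12833065e-03, -3.07363355e-01, -9.51591559e-01]]), 't': array([-0.54929831, -0.03892828,  0.37957825])}
{'time': 0.15, 'q': array([-1.37791368e-03,  5.00362809e+00,  1.00448113e+01,  9.50987557e+01,
       -9.77076265e-04,  9.00013154e+01]), 'qd': array([ 0.10910402, -0.13830937,  0.14332434, -0.06194292,  0.07506899,
        0.04040936]), 'joint_efforts': array([-3.04631758e-03, -5.20762289e+01,  4.65044117e+01,  1.38444663e-02,
       -2.16874664e-04, -1.82086734e-05]), 'ee_pos': array([ 5.49849351e-01, -1.77595494e-05,  2.49747512e-01]), 'tcp_rot': array([-1.79942428e+02,  9.78397482e-04,  8.99973077e+01]), 'wrist_force': array([-0.07258838, -0.08618224, -0.61961349]), 'torque': array([ 0.02352868,  0.01299095, -0.0263613 ]), 'grasp_force': 0.0, 'opening': 0.08531123551652851}
```

View pics/scene0.png

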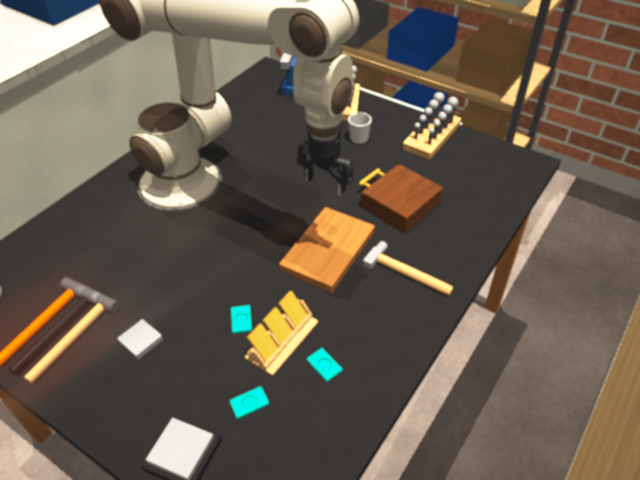

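View pics/side0.png

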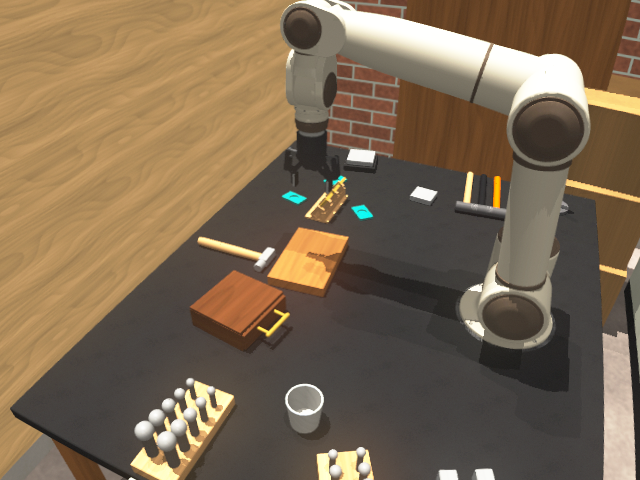

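View pics/wrist0.png

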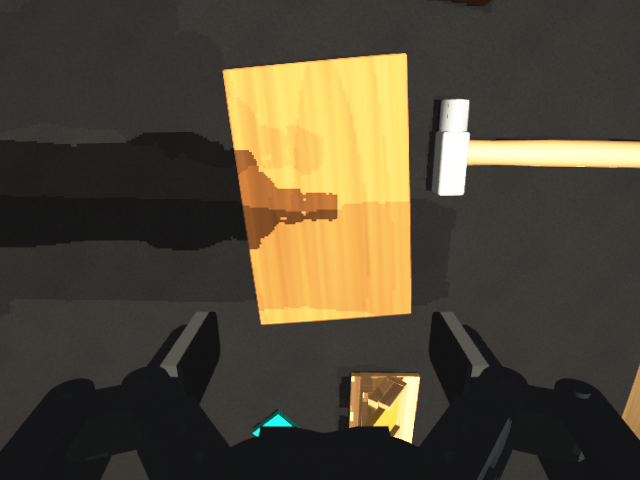

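Scene shows the board (~328,247), rack with gold blanks (~280,325), cabinet (~402,195), hammer beyond the board, and turquoise decoys. The wrist view shows the board, with the rack at the lower edge (385,410). Next I'll move the wrist over the rack.

```bash
python3 -m crank '[[[0,-1,0,0,0,0],[0,-1,0,0,0,0],[0,-1,0,0,0,0],[0,-1,0,0,0,0],[0,-1,0,0,0,0],[0,-1,0,0,0,0],[0,-1,0,0,0,0],[0,-1,0,0,0,0],[0,-1,0,0,0,0],[0,-1,0,0,0,0],[0,-1,0,0,0,0],[0,-1,0,0,0,0],[0,-1,0,0,0,0],[0,0,0,0,0,0],[0,0,0,0,0,0]]]'
python3 - <<'E'
from h import *
im,m=snap('wrist','w1')
for n in('scene','side','wrist'):
    mm=bot.camera_model(n);print(n,-np.array(mm['R']).T@mm['t'])
m0={'vertical_fov': 66.20162565581816, 'cx': 324.04014438817023, 'cy': 243.96481074839934, 'k1': -0.05512105100805513, 'R': np.array([[ 9.99999204e-01,  1.91081730e-04, -1.24744830e-03],[ 5.65251657e-04, -9.51592209e-01,  3.07362895e-01],[-1.12833065e-03, -3.07363355e-01, -9.51591559e-01]]), 't': np.array([-0.54929831, -0.03892828,  0.37957825])}
for p in((222,70),(407,54),(411,313),(261,324)): print(onz(m0,*p,.03))
E
```

```text
time: 1.4
ee_pos: [0.5497, -0.2606, 0.2496]
tcp_rot: [-179.9, -0.0, 89.9]
wrist_force: [-0.3, 1.6, 1.2]
opening: 0.0855
grasp_force: 0.0
scene [ 1.18263902 -0.91102466  1.21226958]
side [0.08960725 1.05556818 0.90662106]
wrist [ 0.54978052 -0.18025606  0.37274981]
[0.46143247 0.12649973 0.03      ]
[0.61990505 0.13902507 0.03      ]
[ 0.64031117 -0.1067179   0.03      ]
[ 0.48275473 -0.11979364  0.03      ]
```

View pics/w1.png

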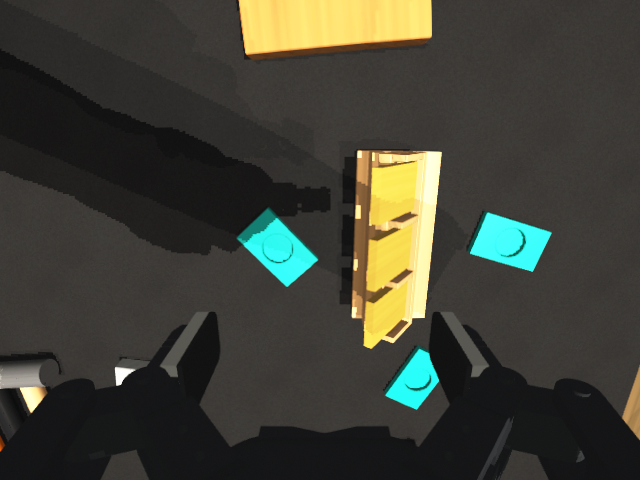

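Wrist view: all three stalls hold gold blanks (~390,195), (~390,250), (~390,310). Upper edges are at the left. There are three turquoise decoys around them. I'll take a second view for triangulation.

```bash
python3 -m crank '[[[-1,-0.5,0,0,0,0],[-1,-0.5,0,0,0,0],[-1,-0.5,0,0,0,0],[-1,-0.5,0,0,0,0],[0,0,0,0,0,0],[0,0,0,0,0,0],[0,0,0,0,0,0]]]'
python3 - <<'E'
from h import *
import pickle
im,m=snap('wrist','w2'); pickle.dump(m,open('w2.pkl','wb'))
im1=cv2.imread('pics/w1.png'); im2=im[:,:,::-1]
a=cv2.resize(im1[140:360,330:450],None,fx=2.6,fy=2.6,interpolation=2)
u,v=proj(m,[.575,-.245,.05]).astype(int); print(u,v)
b=cv2.resize(im2[max(v-110,0):v+110,u-75:u+75],None,fx=2.6,fy=2.6,interpolation=2)
h=max(a.shape[0],b.shape[0]);o=np.zeros((h,a.shape[1]+b.shape[1],3),np.uint8);o[:a.shape[0],:a.shape[1]]=a;o[:b.shape[0],a.shape[1]:]=b
cv2.imwrite('pics/c12.png',o)
for i in(im1,im2):
    hsv=cv2.cvtColor(np.ascontiguousarray(i),cv2.COLOR_BGR2HSV)
    mk=((hsv[...,0]>18)&(hsv[...,0]<30)&(hsv[...,1]>215)&(hsv[...,2]>60)).astype(np.uint8)
    for c in cv2.findContours(mk,0,2)[0]:
        if cv2.contourArea(c)>150:print(cv2.contourArea(c),cv2.approxPolyDP(c,3,True)[:,0].tolist())
E
```

```text
time: 2.03
ee_pos: [0.4705, -0.2992, 0.2505]
tcp_rot: [180.0, -0.0, 90.0]
wrist_force: [0.1, -0.5, 0.7]
opening: 0.0851
grasp_force: 0.0
445 157
605.0 [[0, 367], [23, 421], [31, 410], [11, 366], [11, 378]]
```

View pics/c12.png

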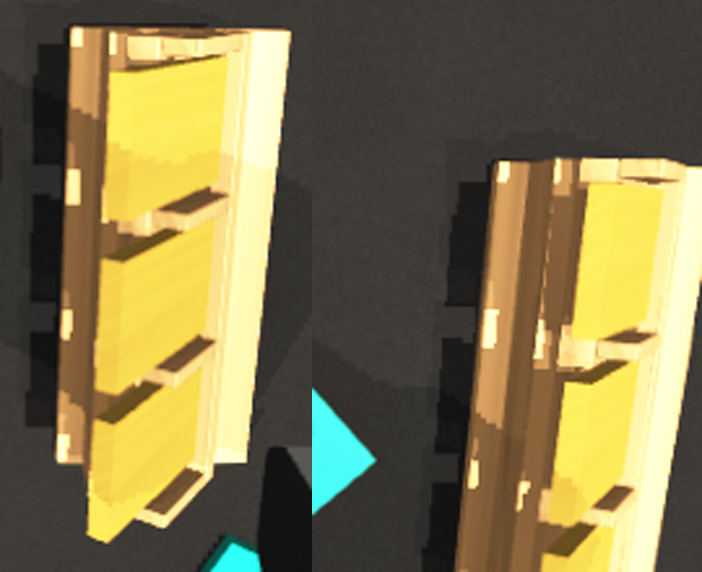

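The crops show three gold plates with clean upper-left edges in both views. I'll triangulate the corners.

```bash
python3 - <<'E'
from h import *
import pickle
m2=pickle.load(open('w2.pkl','rb'))
# model of view 1: same orientation, camera at printed position
m1=dict(m2); c1=np.array([0.54978052,-0.18025606,0.37274981]); m1['R']=bot.camera_model('wrist')['R']; m1['t']=-np.array(m1['R'])@c1
for f,m in(('w1',m1),('w2',m2)):
    hsv=cv2.cvtColor(cv2.imread(f'pics/{f}.png'),cv2.COLOR_BGR2HSV)
    print(f,hsv[(195,140+100) if f=='w1' else (140,220)],hsv[195,390],hsv[250,435])
    mk=((hsv[...,0]>20)&(hsv[...,0]<32)&(hsv[...,1]>140)&(hsv[...,2]>170)).astype(np.uint8); mk[:90]=0;mk[:,:345]=0;mk[:,520:]=0
    mk=cv2.morphologyEx(mk,cv2.MORPH_OPEN,np.ones((3,3)))
    for c in cv2.findContours(mk,0,2)[0]:
        if cv2.contourArea(c)>300:print(cv2.contourArea(c),cv2.approxPolyDP(c,4,True)[:,0].tolist())
A=[(370.8,168.1),(370.4,225.4),(368.5,240.8),(367.3,291.9)];B=[(474.2,118.9),(470.4,177.8),(466.5,193.2),(462.3,249.7)]
for a,b in zip(A,B): print(tri(ray(m1,*a),ray(m2,*b)).round(4))
# rack base -x edge / +x edge on ground from crop1
for p in((70,28),(57,462),(290,30),(246,462)):
    q=(p[0]/2.6+330,p[1]/2.6+140); print('rack',onz(m1,*q,0).round(4),onz(m1,*q,.018).round(4),onz(m1,*q,.052).round(4))
E
```

```text
w1 [ 0 11 24] [ 27 160 253] [18 25 52]
1560.5 [[406, 283], [366, 303], [365, 346], [372, 347], [404, 316]]
1885.5 [[411, 225], [369, 241], [368, 289], [376, 290], [408, 266]]
2254.0 [[416, 162], [372, 168], [371, 223], [413, 209]]
w2 [15 11 45] [23 19 53] [ 15 146 129]
1056.0 [[485, 250], [459, 261], [453, 307], [461, 309], [480, 283]]
1300.0 [[494, 186], [467, 194], [461, 247], [470, 248], [488, 230]]
1527.5 [[504, 120], [477, 117], [470, 176], [497, 169]]
[ 0.5876 -0.2131  0.0736]
[ 0.5883 -0.259   0.078 ]
[ 0.587  -0.2721  0.0773]
[ 0.5881 -0.3196  0.0787]
rack [ 0.5824 -0.2039  0.    ] [ 0.5808 -0.2028  0.018 ] [ 0.5778 -0.2006  0.052 ]
rack [ 0.5819 -0.389   0.    ] [ 0.5804 -0.3789  0.018 ] [ 0.5774 -0.3598  0.052 ]
rack [ 0.6666 -0.2041  0.    ] [ 0.6609 -0.2029  0.018 ] [ 0.6503 -0.2007  0.052 ]
rack [ 0.6653 -0.3892  0.    ] [ 0.6598 -0.3791  0.018 ] [ 0.6492 -0.3601  0.052 ]
```

Blanks sit at y ≈ -0.236, -0.296 and -0.355, with the top edge at x ≈ 0.590, z ≈ 0.080 and rack yaw ≈ 0. My plan for each is to grasp across the thickness with the tool along the slope, half-turn the wrist, then lay it down tilted.

```bash
python3 -m crank '[[[0.67,0.53,-0.94,0,-0.85,0],[0.67,0.53,-0.94,0,-0.85,0],[0.67,0.53,-0.94,0,-0.85,0],[0.67,0.53,-0.94,0,-0.85,0],[0.67,0.53,-0.94,0,-0.85,0],[0.67,0.53,-0.94,0,-0.85,0],[0,0,0,0,0,0],[0,0,0,0,0,0],[0,0,0,0,0,0]]]' 0.47 40
python3 - <<'E'
from h import *
print(bot.get_obs()['q'])
im,m=snap('wrist','w3'); print(proj(m,[.5905,-.213,.081]),proj(m,[.5905,-.259,.081]))
snap('scene','s3')
a=cv2.imread('pics/s3.png')[230:400,180:360]
cv2.imwrite('pics/cc3.png',np.hstack([cv2.resize(im[:,:,::-1],(426,320)),cv2.resize(a,(339,320))]))
E
```

```text
time: 2.83
ee_pos: [0.5517, -0.237, 0.1409]
tcp_rot: [144.9, 0.1, 90.0]
wrist_force: [0.0, -1.2, 1.5]
opening: 0.0402
grasp_force: 0.0
[-30.68836359 -17.31316206 -30.03672933  46.09933897  17.00549073
  64.00432578]
[320.33965728 231.66061132] [320.44928542 306.8453463 ]
```

View pics/cc3.png

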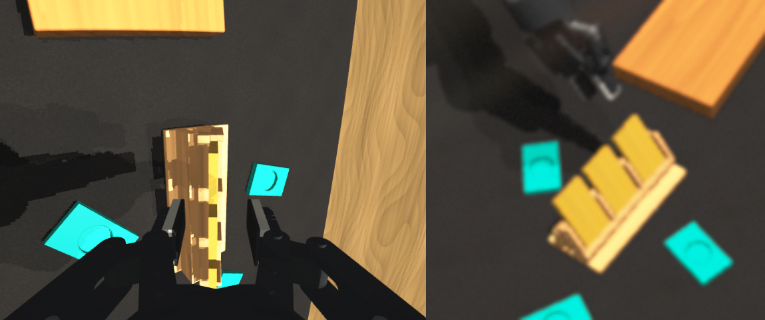

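Plates appear edge-on near u ≈ 323 full-res, as predicted. I need the exact v extents along the edge column.

```bash
python3 - <<'E'
import cv2
im=cv2.imread('pics/w3.png')
cv2.imwrite('pics/cc4.png',cv2.resize(im[180:440,240:360],None,fx=2.2,fy=2.2,interpolation=2))
E
```

```text
(no output)
```

View pics/cc4.png

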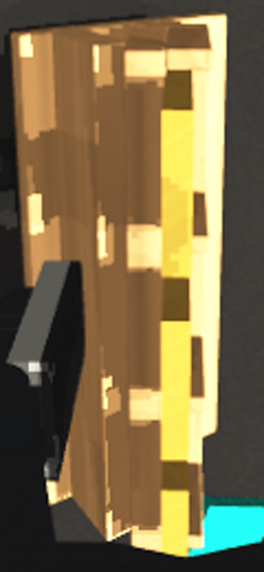

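Plate 1's edge is exactly where predicted (u 313–327, v 229–306). Advance and grip.

```bash
python3 -m crank '[[[0.57,0,-0.86,0,0,0],[0.57,0,-0.86,0,0,0],[0.57,0,-0.86,0,0,0],[0.56,0,-0.86,0,0,0],[0,0,0,0,0,0],[0,0,0,0,0,0],[0,0,0,0,0,0]]]' && python3 -m crank '[[[0,0,0,0,0,0],[0,0,0,0,0,0],[0,0,0,0,0,0],[0,0,0,0,0,0],[0,0,0,0,0,0],[0,0,0,0,0,0]]]' 0 60
```

```text
time: 3.52
ee_pos: [0.5969, -0.2373, 0.0712]
tcp_rot: [144.8, 0.1, 90.0]
wrist_force: [-0.9, -0.1, 0.3]
opening: 0.0398
grasp_force: 0.0
time: 4.02
ee_pos: [0.5972, -0.2371, 0.0716]
tcp_rot: [144.7, 0.1, 90.0]
wrist_force: [2.8, -0.5, 5.2]
opening: 0.0071
grasp_force: 60.5
```

```bash
python3 -m crank '[[[-0.57,0,0.82,0,0,0],[-0.57,0,0.82,0,0,0],[-0.57,0,0.82,0,0,0],[0,0,1,0,1,0],[0,0,1,0,1,0],[0,0,1,0,1,0],[0,0,1,0,1,0],[0,0,1,0,1,0],[0,0,0,0,0.1,0],[0,0,0,0,0,0]]]' && python3 -m crank '[[[-0.06,0.42,0,0,0,1],[-0.06,0.42,0,0,0,1],[-0.06,0.42,0,0,0,1],[-0.06,0.42,0,0,0,1],[-0.06,0.42,0,0,0,1],[-0.06,0.42,0,0,0,1],[-0.06,0.42,0,0,0,1],[-0.06,0.42,0,0,0,1],[-0.06,0.42,0,0,0,1],[-0.06,0.42,0,0,0,1],[-0.06,0.42,0,0,0,1],[-0.06,0.42,0,0,0,1],[-0.06,0.42,0,0,0,1],[-0.06,0.42,0,0,0,1],[-0.06,0.42,0,0,0,1],[-0.06,0.42,0,0,0,1],[-0.06,0.42,0,0,0,1],[-0.06,0.42,0,0,0,1],[-0.06,0.42,0,0,0,1],[-0.06,0.42,0,0,0,1]]]' && python3 -m crank '[[[0,0,0,0,0,0.985],[0,0,0,0,0,0.985],[0,0,0,0,0,0.985],[0,0,0,0,0,0.985],[0,0,0,0,0,0.985],[0,0,0,0,0,0.985],[0,0,0,0,0,0.985],[0,0,0,0.08,-0.966,0],[0,0,0,0.08,-0.966,0],[0,0,0,0.08,-0.966,0],[0,0,0,0.08,-0.966,0],[0,0,0,0.08,-0.966,0],[0,0,0,0.08,-0.966,0],[0,0,0,0.08,-0.966,0],[0,0,0,0.08,-0.966,0],[0,0,0,0.08,-0.966,0],[0,0,0,0,0,0],[0,0,0,0,0,0]]]'
python3 - <<'E'
from h import *
o=bot.get_obs();print(o['q'],o['ee_pos'])
from scipy.spatial.transform import Rotation as T
print(T.from_euler('xyz',o['tcp_rot'],degrees=True).as_matrix().round(3))
E
```

```text
time: 4.85
ee_pos: [0.5634, -0.2367, 0.2109]
tcp_rot: [178.1, -0.1, 90.0]
wrist_force: [-0.0, -0.2, -2.3]
opening: 0.0074
grasp_force: 62.7
time: 6.52
ee_pos: [0.5363, -0.0683, 0.2109]
tcp_rot: [178.1, 0.1, -132.2]
wrist_force: [0.5, -0.1, -2.1]
opening: 0.007
grasp_force: 62.6
time: 8.02
ee_pos: [0.536, -0.0688, 0.2032]
tcp_rot: [-122.5, 0.0, -85.3]
wrist_force: [0.6, 0.5, 0.1]
opening: 0.0072
grasp_force: 62.9
[ -15.6320848   -48.56888346  -53.75196106   28.98881493   17.08894264
 -101.2385844 ] [ 0.53600123 -0.06880992  0.20321304]
[[ 0.082 -0.535  0.841]
 [-0.997 -0.044  0.07 ]
 [-0.001 -0.844 -0.537]]
```

Joint 2 is at its lower limit, so I'll move the placement outward by 20 mm, which unfolds the arm.

```bash
python3 -m crank '[[[1,0.05,-1,0,0,0],[0.2,0.05,-1,0,0,0],[0.2,0,-1,0,0,0],[0,0,0,0,0,0],[0,0,0,0,0,0]]]'
python3 - <<'E'
from h import *
o=bot.get_obs();print(o['q'],o['ee_pos'])
E
```

```text
time: 8.43
ee_pos: [0.5663, -0.0666, 0.1539]
tcp_rot: [-121.9, -0.2, -85.2]
wrist_force: [-0.9, 0.1, -0.7]
opening: 0.0069
grasp_force: 62.7
[ -13.99881131  -41.68194632  -56.77400282   18.18145271   15.78533548
 -100.34859727] [ 0.5662965  -0.06660521  0.15392347]
```

```bash
python3 -m crank '[[[0,0,-1,0,0,0],[0,0,-1,0,0,0],[0,0,-1,0,0,0],[0,0,-1,0,0,0],[0,0,0,0,0,0],[0,0,0,0,0,0]]]'
python3 - <<'E'
from h import *
o=bot.get_obs();print(o['q'],o['wrist_force'])
im,m=snap('side','sd5'); im2,_=snap('scene','sc5')
cv2.imwrite('pics/cc5.png',cv2.resize(np.hstack([im[180:340,220:400],im2[180:340,240:420]])[:,:,::-1],None,fx=2.2,fy=2.2))
E
```

```text
time: 8.93
ee_pos: [0.5668, -0.0669, 0.0742]
tcp_rot: [-121.9, -0.2, -85.2]
wrist_force: [0.8, 0.3, -0.7]
opening: 0.007
grasp_force: 62.7
[ -14.01334396  -35.75165181  -63.18773422    5.8658903    15.78608072
 -100.33607165] [ 0.83137236  0.31281816 -0.66256156]
```

View pics/cc5.png

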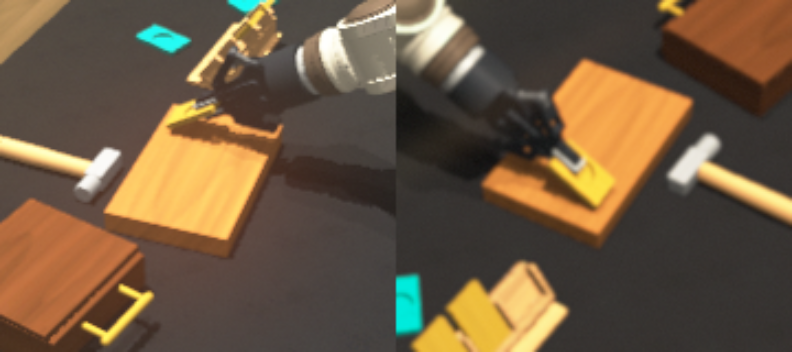

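Plate is pocket-up, tilted over the board with its far edge just above the surface. I'll lower to contact, open a little, and back out along the tool.

```bash
python3 -m crank '[[[0,0,-0.15,0,0,0],[0,0,-0.15,0,0,0],[0,0,0,0,0,0],[0,0,0,0,0,0]]]' && python3 -m crank '[[[0,0,0,0,0,0],[0,0,0,0,0,0],[0,0,0,0,0,0],[0,0,0,0,0,0]]]' 0.26
```

```text
time: 9.37
ee_pos: [0.5667, -0.0668, 0.0669]
tcp_rot: [-121.9, -0.2, -85.2]
wrist_force: [1.1, -1.0, 0.3]
opening: 0.007
grasp_force: 62.8
time: 9.7
ee_pos: [0.5664, -0.0667, 0.0661]
tcp_rot: [-122.0, -0.1, -85.2]
wrist_force: [-0.7, -0.2, -1.2]
opening: 0.0221
grasp_force: 0.3
```

```bash
python3 -m crank '[[[-0.4,-0.03,0.25,0,0,0],[-0.4,-0.03,0.25,0,0,0],[-0.4,-0.03,0.25,0,0,0],[-0.4,-0.03,0.25,0,0,0],[-0.4,-0.03,0.25,0,0,0],[0,0,1,0,0,0],[0,0,1,0,0.7,0],[0,0,1,0,0.7,0],[0,0,1,0,0.7,0]]]'
python3 - <<'E'
from h import *
print(bot.get_obs()['q'])
im,m=snap('side','sd6'); im2,m2=snap('scene','sc6')
cv2.imwrite('pics/cc6.png',cv2.resize(np.hstack([im[180:340,220:400],im2[180:340,240:420]])[:,:,::-1],None,fx=2.2,fy=2.2))
E
```

```text
time: 10.45
ee_pos: [0.5269, -0.0702, 0.1736]
tcp_rot: [-136.6, 1.1, -85.3]
wrist_force: [1.3, -0.3, 0.6]
opening: 0.0218
grasp_force: 0.0
[ -14.40437332  -38.12182136  -43.83040035   42.6995364    13.72394726
 -103.41950314]
```

View pics/cc6.png

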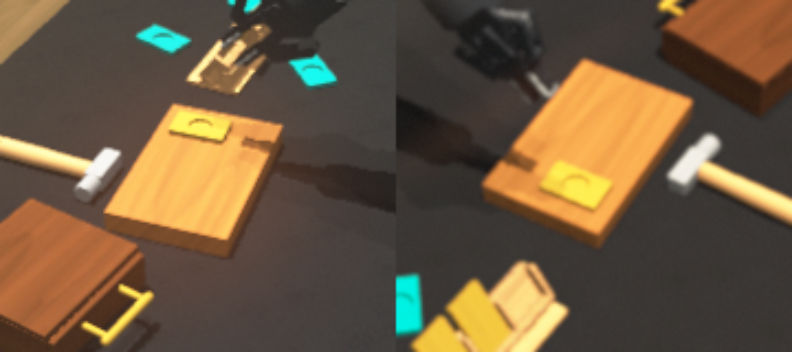

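Blank 1 lies flat on the board, pocket up. Now to blank 2.

```bash
cat >> h.py <<'E'
from scipy.spatial.transform import Rotation as T
def go(p,rpy):
    o=bot.get_obs(); r=(T.from_euler('xyz',rpy,degrees=True)*T.from_euler('xyz',o['tcp_rot'],degrees=True).inv()).as_rotvec()
    print('units shift',((np.array(p)-o['ee_pos'])/.02).round(2),'turn',(r/.12).round(2),'q',o['q'].round(1))
E
python3 -c "
from h import *
go([.5515,-.296,.141],[-145,0,-90])"
```

```text
units shift [  1.05 -11.27  -1.95] turn [-0.19  1.28 -0.67] q [ -14.4  -37.9  -43.3   42.6   13.8 -103.4]
```

```bash
python3 -m crank '[[[0.09,-0.94,-0.16,-0.016,0.107,-0.056],[0.09,-0.94,-0.16,-0.016,0.107,-0.056],[0.09,-0.94,-0.16,-0.016,0.107,-0.056],[0.09,-0.94,-0.16,-0.016,0.107,-0.056],[0.09,-0.94,-0.16,-0.016,0.107,-0.056],[0.09,-0.94,-0.16,-0.016,0.107,-0.056],[0.09,-0.94,-0.16,-0.016,0.107,-0.056],[0.09,-0.94,-0.16,-0.016,0.107,-0.056],[0.09,-0.94,-0.16,-0.016,0.107,-0.056],[0.09,-0.94,-0.16,-0.016,0.107,-0.056],[0.09,-0.94,-0.16,-0.016,0.107,-0.056],[0.09,-0.94,-0.16,-0.016,0.107,-0.056],[0,0,0,0,0,0],[0,0,0,0,0,0],[0,0,0,0,0,0]]]' 0.47 && python3 -c "
from h import *
go([.5972,-.296,.0716],[-145,0,-90])"
```

```text
time: 11.8
ee_pos: [0.5489, -0.2953, 0.1332]
tcp_rot: [-145.4, 0.2, -90.0]
wrist_force: [0.5, 0.6, 0.4]
opening: 0.0402
grasp_force: 0.0
units shift [ 2.42 -0.04 -3.08] turn [-0.02 -0.05  0.01] q [ -36.6  -11.8  -26.1   46.8   19.9 -121.4]
```

```bash
python3 -m crank '[[[0.6,0,-0.77,0,0,0],[0.6,0,-0.77,0,0,0],[0.6,0,-0.77,0,0,0],[0.6,0,-0.77,0,0,0],[0,0,0,0,0,0],[0,0,0,0,0,0],[0,0,0,0,0,0]]]' && python3 -m crank '[[[0,0,0,0,0,0],[0,0,0,0,0,0],[0,0,0,0,0,0],[0,0,0,0,0,0],[0,0,0,0,0,0],[0,0,0,0,0,0]]]' 0 60 && python3 -m crank '[[[-0.57,0,0.82,0,0,0],[-0.57,0,0.82,0,0,0],[-0.57,0,0.82,0,0,0],[0,0,1,0,1,0],[0,0,1,0,1,0],[0,0,1,0,1,0],[0,0,1,0,1,0],[0,0,1,0,1,0],[0,0,0,0,0.13,0],[0,0,0,0,0,0],[0,0,0,0,0,0]]]' && python3 -c "
from h import *
go([.566,.008,.2],[180,0,94.8])"
```

```text
time: 12.38
ee_pos: [0.597, -0.2953, 0.073]
tcp_rot: [-145.3, 0.1, -90.0]
wrist_force: [0.1, 0.6, 0.6]
opening: 0.0403
grasp_force: 0.0
time: 12.88
ee_pos: [0.5969, -0.2961, 0.0732]
tcp_rot: [-145.3, 0.1, -90.1]
wrist_force: [-6.8, 0.2, 6.6]
opening: 0.0068
grasp_force: 58.7
time: 13.8
ee_pos: [0.5632, -0.2959, 0.2131]
tcp_rot: [-178.4, 0.2, -90.2]
wrist_force: [-0.6, -0.7, -1.6]
opening: 0.0071
grasp_force: 61.6
units shift [ 0.14 15.2  -0.65] turn [  0.35   0.05 -25.46] q [ -28.1   15.2   17.6   91.1    0.9 -117.9]
```

```bash
python3 -m crank '[[[0,0.73,0,0,0.23,0],[0,0.73,0,0,0,-1],[0,0.73,0,0,0,-1],[0,0.73,0,0,0,-1],[0,0.73,0,0,0,-1],[0,0.73,0,0,0,-1],[0,0.73,0,0,0,-1],[0,0.73,0,0,0,-1],[0,0.73,0,0,0,-1],[0,0.73,0,0,0,-1],[0,0.73,0,0,0,-1],[0,0.73,0,0,0,-1],[0,0.73,0,0,0,-1],[0,0.73,0,0,0,-1],[0,0.73,0,0,0,-1],[0,0.73,0,0,0,-1],[0,0.73,0,0,0,-1],[0,0.73,0,0,0,-1],[0,0.73,0,0,0,-1],[0,0.73,0,0,0,-1]]]' && python3 -m crank '[[[0,0.1,0,0,0,-0.92],[0,0.1,0,0,0,-0.92],[0,0.1,0,0,0,-0.92],[0,0.1,0,0,0,-0.92],[0,0.1,0,0,0,-0.92],[0,0.1,0,0,0,-0.92],[0,0,0,0,0,-0.94],[0,0,-0.3,0.08,-0.935,0],[0,0,-0.3,0.08,-0.935,0],[0,0,-0.3,0.08,-0.935,0],[0,0,-0.3,0.08,-0.935,0],[0,0,-0.3,0.08,-0.935,0],[0,0,-0.3,0.08,-0.935,0],[0,0,-0.3,0.08,-0.935,0],[0,0,-0.3,0.08,-0.935,0],[0,0,-0.3,0.08,-0.935,0],[0,0,0,0,0,0],[0,0,0,0,0,0]]]' && python3 -c "
from h import *
go([.5605,.008,.074],[122,0,94.8])"
```

```text
time: 15.47
ee_pos: [0.5616, -0.0038, 0.2139]
tcp_rot: [179.9, 0.1, 138.8]
wrist_force: [1.1, -0.2, -2.1]
opening: 0.0071
grasp_force: 61.6
time: 16.97
ee_pos: [0.5602, 0.0076, 0.1554]
tcp_rot: [122.2, -0.0, 94.7]
wrist_force: [-0.2, -0.7, 0.1]
opening: 0.007
grasp_force: 61.8
units shift [ 0.02  0.02 -4.07] turn [-0.   -0.03  0.01] q [ -1.9 -45.5 -58.3  19.6   5.6  86.5]
```

```bash
python3 -m crank '[[[0.2,0,-0.9,-0.06,0.73,0],[0.1,0,-0.9,0,0,0],[0,0,-1,0,0,0],[0,0,-1,0,0,0],[0,0,0,0,0,0],[0,0,0,0,0,0]]]' && python3 -c "
from h import *
go([.566,.008,.0715],[127,0,94.8])"
```

```text
time: 17.47
ee_pos: [0.5705, 0.0079, 0.0869]
tcp_rot: [126.9, -0.0, 94.7]
wrist_force: [0.3, -0.5, -0.1]
opening: 0.0069
grasp_force: 61.6
units shift [-0.23  0.01 -0.77] turn [-0.    0.01  0.01] q [ -1.5 -36.5 -58.8  14.8   5.   86.2]
```

```bash
python3 -m crank '[[[-0.2,0,-0.4,0,0,0],[0,0,-0.2,0,0,0],[0,0,-0.15,0,0,0],[0,0,0,0,0,0],[0,0,0,0,0,0]]]' && python3 -m crank '[[[0,0,0,0,0,0],[0,0,0,0,0,0],[0,0,0,0,0,0],[0,0,0,0,0,0]]]' 0.26 && python3 -m crank '[[[-0.37,-0.03,0.28,0,0,0],[-0.37,-0.03,0.28,0,0,0],[-0.37,-0.03,0.28,0,0,0],[-0.37,-0.03,0.28,0,0,0],[-0.37,-0.03,0.28,0,0,0],[0,0,1,0,0,0],[0,0,1,0,0.7,0],[0,0,1,0,0.7,0],[0,0,1,0,0,0]]]'
python3 - <<'E'
from h import *
im,m=snap('side','sd7'); im2,m2=snap('scene','sc7')
cv2.imwrite('pics/cc7.png',cv2.resize(np.hstack([im[180:340,220:400],im2[180:340,240:420]])[:,:,::-1],None,fx=2.2,fy=2.2))
go([.5495,-.355,.137],[145,0,90])
E
```

```text
time: 17.88
ee_pos: [0.5659, 0.008, 0.0713]
tcp_rot: [126.8, -0.0, 94.7]
wrist_force: [0.4, 0.1, 1.3]
opening: 0.0067
grasp_force: 62.0
time: 18.22
ee_pos: [0.5652, 0.008, 0.0696]
tcp_rot: [127.0, -0.0, 94.7]
wrist_force: [0.0, 0.6, 0.1]
opening: 0.0225
grasp_force: 0.3
time: 18.97
ee_pos: [0.5294, 0.005, 0.1812]
tcp_rot: [136.6, -0.8, 94.7]
wrist_force: [1.9, 0.3, 1.3]
opening: 0.0223
grasp_force: 0.0
units shift [  0.96 -18.    -2.31] turn [-0.17  1.28 -0.67] q [ -2.1 -40.4 -44.4  42.4   5.2  85.6]
```

View pics/cc7.png

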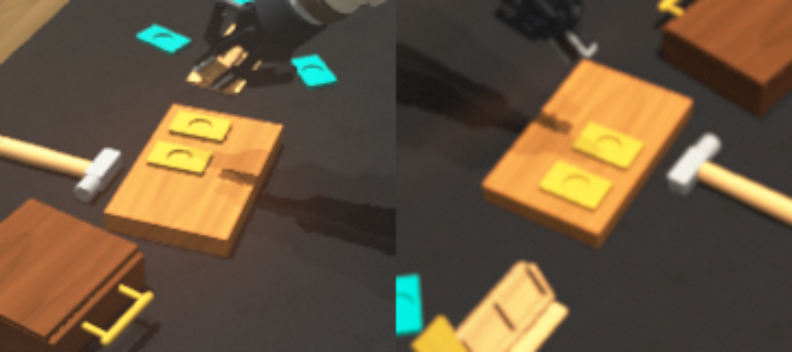

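Blank 2 is also flat with its pocket up. On to blank 3.

```bash
python3 -m crank '[[[0.05,-0.947,-0.12,-0.009,0.067,-0.035],[0.05,-0.947,-0.12,-0.009,0.067,-0.035],[0.05,-0.947,-0.12,-0.009,0.067,-0.035],[0.05,-0.947,-0.12,-0.009,0.067,-0.035],[0.05,-0.947,-0.12,-0.009,0.067,-0.035],[0.05,-0.947,-0.12,-0.009,0.067,-0.035],[0.05,-0.947,-0.12,-0.009,0.067,-0.035],[0.05,-0.947,-0.12,-0.009,0.067,-0.035],[0.05,-0.947,-0.12,-0.009,0.067,-0.035],[0.05,-0.947,-0.12,-0.009,0.067,-0.035],[0.05,-0.947,-0.12,-0.009,0.067,-0.035],[0.05,-0.947,-0.12,-0.009,0.067,-0.035],[0.05,-0.947,-0.12,-0.009,0.067,-0.035],[0.05,-0.947,-0.12,-0.009,0.067,-0.035],[0.05,-0.947,-0.12,-0.009,0.067,-0.035],[0.05,-0.947,-0.12,-0.009,0.067,-0.035],[0.05,-0.947,-0.12,-0.009,0.067,-0.035],[0.05,-0.947,-0.12,-0.009,0.067,-0.035],[0.05,-0.947,-0.12,-0.009,0.067,-0.035],[0,0,0,0,0,0]]]' 0.47 && python3 -c "
from h import *
go([.5972,-.355,.072],[145,0,90])"
```

```text
time: 20.73
ee_pos: [0.5469, -0.357, 0.1306]
tcp_rot: [145.4, 0.0, 89.9]
wrist_force: [-1.3, -0.3, -1.1]
opening: 0.0402
grasp_force: 0.0
units shift [ 2.51  0.1  -2.93] turn [ 0.   -0.06  0.01] q [-42.   -5.9 -21.   47.8  22.3  53.5]
```

```bash
python3 -m crank '[[[0.46,0.1,0,0,-0.06,0],[0.51,0,-0.73,0,0,0],[0.51,0,-0.73,0,0,0],[0.51,0,-0.73,0,0,0],[0.52,0,-0.74,0,0,0],[0,0,0,0,0,0],[0,0,0,0,0,0],[0,0,0,0,0,0]]]' && python3 -m crank '[[[0,0,0,0,0,0],[0,0,0,0,0,0],[0,0,0,0,0,0],[0,0,0,0,0,0],[0,0,0,0,0,0],[0,0,0,0,0,0]]]' 0 60 && python3 -m crank '[[[-0.57,0,0.82,0,0,0],[-0.57,0,0.82,0,0,0],[-0.57,0,0.82,0,0,0],[0,0,1,0,1,0],[0,0,1,0,1,0],[0,0,1,0,1,0],[0,0,1,0,1,0],[0,0,1,0,1,0],[0,0,0,0,0.3,0],[0,0,0,0,0,0],[0,0,0,0,0,0]]]' && python3 -c "
from h import *
go([.556,.083,.2],[180,0,-85.2])"
```

```text
time: 21.4
ee_pos: [0.5976, -0.3522, 0.0743]
tcp_rot: [144.9, 0.0, 90.1]
wrist_force: [0.3, 0.4, 0.4]
opening: 0.0398
grasp_force: 0.0
time: 21.9
ee_pos: [0.5964, -0.3532, 0.0741]
tcp_rot: [145.0, 0.0, 89.9]
wrist_force: [-11.1, 1.5, 5.7]
opening: 0.007
grasp_force: 58.6
time: 22.82
ee_pos: [0.5643, -0.3532, 0.2146]
tcp_rot: [178.9, -0.1, 90.0]
wrist_force: [-0.6, 0.5, -2.4]
opening: 0.0075
grasp_force: 59.7
units shift [-0.41 21.81 -0.73] turn [  0.24   0.03 -25.48] q [-32.3  20.1  23.9  92.9   0.7  57.7]
```

```bash
python3 -m crank '[[[-0.02,0.91,0,0,0.16,1],[-0.02,0.91,0,0,0,1],[-0.02,0.91,0,0,0,1],[-0.02,0.91,0,0,0,1],[-0.02,0.91,0,0,0,1],[-0.02,0.91,0,0,0,1],[-0.02,0.91,0,0,0,1],[-0.02,0.91,0,0,0,1],[-0.02,0.91,0,0,0,1],[-0.02,0.91,0,0,0,1],[-0.02,0.91,0,0,0,1],[-0.02,0.91,0,0,0,1],[-0.02,0.91,0,0,0,1],[-0.02,0.91,0,0,0,1],[-0.02,0.91,0,0,0,1],[-0.02,0.91,0,0,0,1],[-0.02,0.91,0,0,0,1],[-0.02,0.91,0,0,0,1],[-0.02,0.91,0,0,0,1],[-0.02,0.91,0,0,0,1]]]' && python3 -m crank '[[[0,0.52,0,0,0,0.985],[0,0.52,0,0,0,0.985],[0,0.52,0,0,0,0.985],[0,0.52,0,0,0,0.985],[0,0.52,0,0,0,0.985],[0,0.52,0,0,0,0.985],[0,0.52,0,0,0,0.985],[0,0,-0.3,0.08,-0.96,0],[0,0,-0.3,0.08,-0.96,0],[0,0,-0.3,0.08,-0.96,0],[0,0,-0.3,0.08,-0.96,0],[0,0,-0.3,0.08,-0.96,0],[0,0,-0.3,0.08,-0.96,0],[0,0,-0.3,0.08,-0.96,0],[0,0,-0.3,0.08,-0.96,0],[0,0,0,0,0,0],[0,0,0,0,0,0]]]' && python3 -c "
from h import *
go([.5595,.083,.08],[-127,0,-85.2])"
```

```text
time: 24.48
ee_pos: [0.5546, 0.0112, 0.2152]
tcp_rot: [-180.0, -0.0, -132.3]
wrist_force: [0.8, 0.4, -1.5]
opening: 0.0068
grasp_force: 59.7
time: 25.9
ee_pos: [0.553, 0.0828, 0.1632]
tcp_rot: [-127.3, -0.2, -85.3]
wrist_force: [0.9, -0.3, -0.1]
opening: 0.0073
grasp_force: 59.8
units shift [ 0.33  0.01 -4.16] turn [ 0.03 -0.04  0.01] q [ 10.9 -42.3 -52.8  27.   -5.  -86.4]
```

```bash
python3 -m crank '[[[0.33,0,-1,0,0,0],[0,0,-1,0,0,0],[0,0,-1,0,0,0],[0,0,-0.9,0,0,0],[0,0,-0.3,0,0,0],[0,0,-0.25,0,0,0],[0,0,0,0,0,0],[0,0,0,0,0,0]]]' && python3 -m crank '[[[0,0,0,0,0,0],[0,0,0,0,0,0],[0,0,0,0,0,0],[0,0,0,0,0,0]]]' 0.26 && python3 -m crank '[[[-0.37,-0.03,0.28,0,0,0],[-0.37,-0.03,0.28,0,0,0],[-0.37,-0.03,0.28,0,0,0],[-0.37,-0.03,0.28,0,0,0],[-0.37,-0.03,0.28,0,0,0],[0,0,1,0,0,0],[0,0,1,0,1,0],[0,0,1,0,1,0],[0,0,1,0,1,0],[0,0,1,-0.1,1,0],[0,0,0,-0.4,1,0],[0,0,0,0,0.6,0],[0,0,0,0,0,0],[0,0,0,0,0,0]]]'
python3 - <<'E'
from h import *
im,m=snap('side','sd8'); im2,m2=snap('scene','sc8'); snap('wrist','w8')
import pickle; pickle.dump(bot.camera_model('wrist'),open('w8.pkl','wb'))
cv2.imwrite('pics/cc8.png',cv2.resize(np.hstack([im[180:360,180:400],im2[140:320,240:460]])[:,:,::-1],None,fx=1.8,fy=1.8,interpolation=2))
print(bot.get_obs()['q'])
E
```

```text
time: 26.57
ee_pos: [0.5637, 0.0838, 0.081]
tcp_rot: [-126.9, -0.1, -85.3]
wrist_force: [-0.7, -1.1, -0.7]
opening: 0.0069
grasp_force: 59.7
time: 26.9
ee_pos: [0.5627, 0.0838, 0.0795]
tcp_rot: [-126.9, -0.2, -85.3]
wrist_force: [-1.3, -0.7, -1.4]
opening: 0.0222
grasp_force: 0.5
time: 28.07
ee_pos: [0.5264, 0.0808, 0.2035]
tcp_rot: [-164.5, -0.5, -85.6]
wrist_force: [1.0, -0.3, -0.5]
opening: 0.0221
grasp_force: 0.0
[  9.69017921 -13.47505955 -14.08668664  73.88533215  -1.9257682
 -85.00470815]
```

View pics/cc8.png

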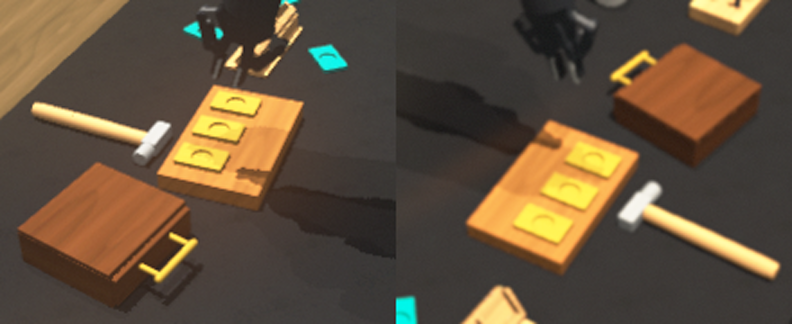

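All three blanks are flat with pockets up. Next I'll find the handle (side ≈ (277,324), scene ≈ (371,177)) and the cabinet pose.

```bash
python3 - <<'E'
from h import *
S=bot.camera_model('side');C=bot.camera_model('scene')
def ends(f,x0,x1,y0,y1):
    hsv=cv2.cvtColor(cv2.imread(f'pics/{f}.png'),cv2.COLOR_BGR2HSV)[y0:y1,x0:x1]
    mk=((hsv[...,0]>20)&(hsv[...,0]<34)&(hsv[...,1]>150)&(hsv[...,2]>120)).astype(np.uint8)
    c=max(cv2.findContours(mk,0,2)[0],key=cv2.contourArea); print(f,cv2.contourArea(c),(cv2.approxPolyDP(c,1.5,True)[:,0]+[x0,y0]).tolist())
    r=cv2.minAreaRect(c);print(np.round(cv2.boxPoints(r)+[x0,y0],1).tolist())
ends('sd8',240,310,300,350); ends('sc8',345,400,160,205)
print('front top from side',onz(S,249,334,.062),onz(S,285.5,295,.062))
P=lambda x,y:((x-396)/1.8+240,y/1.8+140)
for p in((612,98),(684,44),(760,90),(693,133)): print('scene top',onz(C,*P(*p),.062).round(4))
Q=lambda x,y:(x/1.8+180,y/1.8+180)
for p in((124,278),(190,207),(98,163),(20,230)): print('side top',onz(S,*Q(*p),.062).round(4))
E
```

```text
sd8 103.0 [[288, 313], [284, 314], [274, 309], [283, 315], [268, 331], [260, 327], [258, 328], [265, 331], [268, 335]]
[[257.5, 327.6], [278.2, 304.3], [288.5, 313.4], [267.8, 336.7]]
sc8 60.5 [[382, 173], [377, 169], [360, 183], [368, 185], [365, 181], [376, 172]]
[[359.2, 182.0], [377.7, 167.5], [382.5, 173.6], [364.0, 188.1]]
front top from side [0.54159285 0.37308643 0.062     ] [0.52348718 0.21886256 0.062     ]
scene top [0.5344 0.1931 0.062 ]
scene top [0.5641 0.3739 0.062 ]
scene top [0.7224 0.339  0.062 ]
scene top [0.6812 0.1932 0.062 ]
side top [0.5411 0.3744 0.062 ]
side top [0.5234 0.2188 0.062 ]
side top [0.6898 0.1869 0.062 ]
side top [0.7136 0.3548 0.062 ]
```

```bash
python3 - <<'E'
from h import *
S=bot.camera_model('side');C=bot.camera_model('scene')
a=tri(ray(S,267.5,333.5),ray(C,377.5,169.5));b=tri(ray(S,286.5,313.5),ray(C,361,183));print(a,b,(a+b)/2,np.linalg.norm(a-b),np.degrees(np.arctan2(*(b-a)[[0,1]]*[1,-1])))
for p in((267.5,333.5),(286.5,313.5)):print(onz(S,*p,.04))
for p in((377.5,169.5),(361,183)):print(onz(C,*p,.04))
E
```

```text
[0.51067324 0.33763552 0.04326085] [0.50040264 0.25799801 0.04193769] [0.50553794 0.29781677 0.04259927] 0.0803079613450746 -7.348697816031588
[0.51435038 0.33604382 0.04      ]
[0.50287437 0.25712891 0.04      ]
[0.50676545 0.33990844 0.04      ]
[0.49766854 0.25911404 0.04      ]
```

```bash
python3 -c "
from h import *
go([.506,.298,.16],[180,0,-97])"
```

```text
units shift [-0.94 10.87 -2.19] turn [ 0.13  2.27 -1.65] q [  9.7 -13.5 -14.1  73.9  -1.9 -85. ]
```

```bash
python3 -m crank '[[[-0.08,0.9,-0.1,0.01,0.19,-0.137],[-0.08,0.9,-0.1,0.01,0.19,-0.137],[-0.08,0.9,-0.1,0.01,0.19,-0.137],[-0.08,0.9,-0.1,0.01,0.19,-0.137],[-0.08,0.9,-0.1,0.01,0.19,-0.137],[-0.08,0.9,-0.1,0.01,0.19,-0.137],[-0.08,0.9,-0.1,0.01,0.19,-0.137],[-0.08,0.9,-0.1,0.01,0.19,-0.137],[-0.08,0.9,-0.2,0.01,0.19,-0.137],[-0.08,0.9,-0.3,0.01,0.19,-0.137],[-0.08,0.9,-0.3,0.01,0.19,-0.137],[-0.08,0.9,-0.3,0.01,0.19,-0.137],[0,0,0,0,0,0],[0,0,0,0,0,0],[0,0,0,0,0,0]]]'
python3 - <<'E'
from h import *
im,m=snap('wrist','w9');import pickle; pickle.dump(m,open('w9.pkl','wb'))
print(proj(m,[.506,.298,.041]));go([.506,.298,.041],[180,0,-97])
hsv=cv2.cvtColor(im,cv2.COLOR_RGB2HSV)
mk=((hsv[...,0]>20)&(hsv[...,0]<34)&(hsv[...,1]>150)&(hsv[...,2]>100)).astype(np.uint8)
for c in cv2.findContours(mk,0,2)[0]:
    if cv2.contourArea(c)>80: print(cv2.contourArea(c),cv2.approxPolyDP(c,3,True)[:,0].tolist())
E
```

```text
time: 29.47
ee_pos: [0.506, 0.2961, 0.1667]
tcp_rot: [179.9, -0.0, -96.9]
wrist_force: [-0.1, -0.8, 0.7]
opening: 0.0219
grasp_force: 0.0
[323.58797719 243.24877796]
units shift [-0.01  0.1  -6.3 ] turn [-0.   -0.01 -0.01] q [ 30.3   9.1   5.4  86.3   0.  -52.8]
309.0 [[321, 222], [319, 255], [323, 247], [332, 246], [333, 261], [333, 231]]
```

View pics/w9.png

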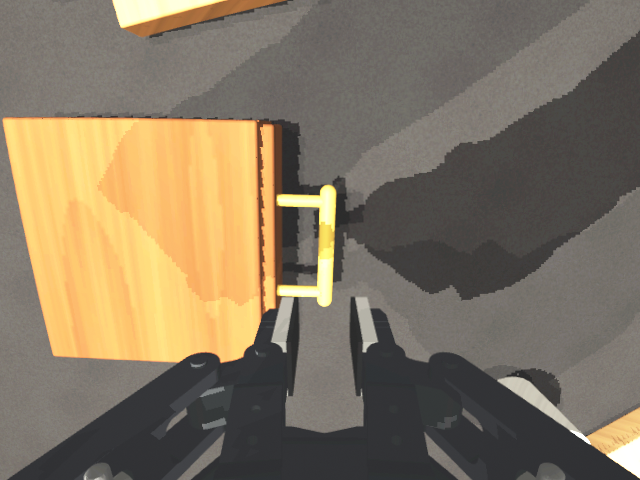

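Handle bar centre is at (327,246), about 2 mm from prediction. I'll descend, check the cup's position, and grip.

```bash
python3 -m crank '[[[-0.1,0.1,-0.9,0,0,0],[0,0,-0.9,0,0,0],[0,0,-0.9,0,0,0],[0,0,-0.9,0,0,0],[0,0,-0.9,0,0,0],[0,0,-0.9,0,0,0],[0,0,-0.9,0,0,0],[0,0,0,0,0,0],[0,0,0,0,0,0]]]' && python3 -m crank '[[[0,0,0,0,0,0],[0,0,0,0,0,0],[0,0,0,0,0,0],[0,0,0,0,0,0]]]' 0 40
python3 - <<'E'
from h import *
S=bot.camera_model('side');C=bot.camera_model('scene')
print(onz(S,304,402,.075),onz(C,360,120,.075))
E
```

```text
time: 30.27
ee_pos: [0.504, 0.2978, 0.0402]
tcp_rot: [179.8, -0.1, -97.0]
wrist_force: [0.3, 1.0, 0.1]
opening: 0.0222
grasp_force: 0.0
time: 30.6
ee_pos: [0.5049, 0.2986, 0.0417]
tcp_rot: [179.9, -0.0, -97.0]
wrist_force: [-2.9, -3.7, 7.8]
opening: 0.01
grasp_force: 39.5
[0.34540646 0.50148671 0.075     ] [0.35141615 0.48678261 0.075     ]
```

```bash
python3 -m crank '[[[-0.5,0.06,0,0,0,0],[-0.5,0.06,0,0,0,0],[-0.5,0.06,0,0,0,0],[-0.5,0.06,0,0,0,0],[-0.5,0.06,0,0,0,0],[-0.5,0.06,0,0,0,0],[-0.5,0.06,0,0,0,0],[-0.5,0.06,0,0,0,0],[-0.5,0.06,0,0,0,0],[-0.5,0.06,0,0,0,0],[-0.5,0.06,0,0,0,0],[-0.5,0.06,0,0,0,0],[-0.35,0.05,0,0,0,0],[0,0,0,0,0,0],[0,0,0,0,0,0]]]' && python3 -m crank '[[[0,0,0,0,0,0],[0,0,0,0,0,0],[0,0,0,0,0,0],[0,0,1,0,0,0],[0,0,1,0,0,0],[0,0,1,0,0,0],[0,0,1,0,0,0],[0,0,1,0,0,0],[0,0,1,0,0,0],[0,0,1,0,0,0],[0,0,1,0,0,0],[0,0,0,0,0,0],[0,0,0,0,0,0]]]' 0.28 && python3 - <<'E'
from h import *
im,m=snap('wrist','w10');import pickle; pickle.dump(m,open('w10.pkl','wb'))
E
```

```text
time: 31.85
ee_pos: [0.381, 0.3174, 0.0418]
tcp_rot: [-179.7, 0.4, -96.9]
wrist_force: [20.4, 15.1, -7.9]
opening: 0.0093
grasp_force: 40.1
time: 32.93
ee_pos: [0.3774, 0.3142, 0.2007]
tcp_rot: [179.9, 0.0, -96.9]
wrist_force: [-1.4, -0.0, 0.5]
opening: 0.0237
grasp_force: 0.0
```

View pics/w10.png

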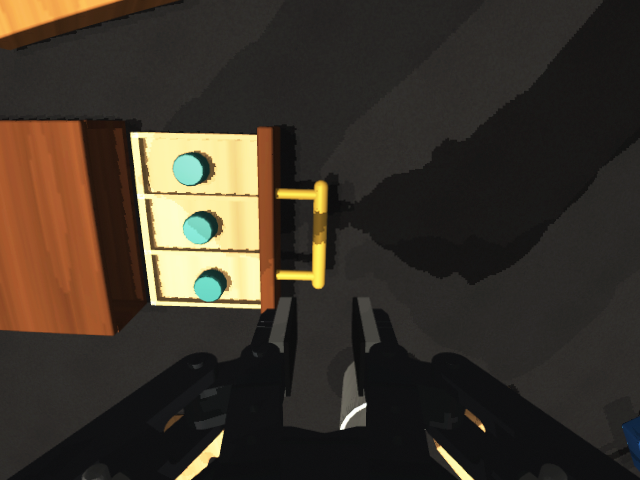

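The drawer is open, with three teal stones at (191,169), (200,227) and (209,285). Now to compute stone positions and the panel distance, then blanks from w8.

```bash
cat >> h.py <<'E'
def blobs(im,m,z,lo,hi,amin=200):
    hsv=cv2.cvtColor(im,cv2.COLOR_RGB2HSV); mk=cv2.inRange(hsv,np.array(lo),np.array(hi)); mk=cv2.morphologyEx(mk,cv2.MORPH_OPEN,np.ones((3,3)))
    for c in cv2.findContours(mk,0,2)[0]:
        A=cv2.contourArea(c)
        if A<amin: continue
        (x,y),s,a=cv2.minAreaRect(c)
        q=np.array([onz(m,*p,z)[:2] for p in cv2.boxPoints(((x,y),s,a))]); e=[np.linalg.norm(q[1]-q[0])*1e3,np.linalg.norm(q[2]-q[1])*1e3]
        k=q[1]-q[0] if e[0]>e[1] else q[2]-q[1]
        print('px',round(x),round(y),'A',A,'xy',q.mean(0).round(4),'mm',np.round(e,1),'long',round(np.degrees(np.arctan2(k[1],k[0]))%180,1))
TEAL=((80,80,60),(100,200,255))
E
python3 - <<'E'
from h import *
import pickle
m=pickle.load(open('w10.pkl','rb'));im=cv2.imread('pics/w10.png')[:,:,::-1].copy()
print(cv2.cvtColor(im,cv2.COLOR_RGB2HSV)[[169,227,285],[191,200,209]])
blobs(im,m,.021,*TEAL)
for p in((258,130),(262,308),(135,133),(155,303)):print(onz(m,*p,.055).round(4),onz(m,*p,.02).round(4))
print(onz(m,319,233,.04))
m=pickle.load(open('w8.pkl','rb'));im=cv2.imread('pics/w8.png')[:,:,::-1].copy()
for c in((.577,-.065),(.573,.01),(.57,.085),(.56,.045)):
    u,v=proj(m,[*c,.038]);print(u,v, cv2.cvtColor(im,cv2.COLOR_RGB2HSV)[int(v)-18,int(u)] if 0<v-18<480 and 0<u<640 else '')
E
```

```text
[[ 84  86 231]
 [ 83 110 214]
 [ 84 125 221]]
px 208 288 A 545.5 xy [0.4882 0.3631] mm [25.3 25.3] long 37.0
px 198 230 A 626.0 xy [0.4853 0.3082] mm [24.7 24.6] long 35.3
px 188 169 A 715.5 xy [0.4816 0.2572] mm [24.3 25.1] long 105.7
[0.4136 0.2342 0.055 ] [0.4196 0.2338 0.02  ]
[0.4346 0.3715 0.055 ] [0.4432 0.389  0.02  ]
[0.5012 0.2246 0.055 ] [0.5186 0.223  0.02  ]
[0.5214 0.3569 0.055 ] [0.5414 0.3725 0.02  ]
[0.38122146 0.31832477 0.04      ]
331.29772645068016 25.374648073119772 [ 29 153 252]
328.4178725405458 132.85232468650844 [ 30 141 253]
324.7257269435525 226.78488938760734 [ 24 180 244]
340.754420792592 180.03314096020242 [ 26 170 249]
```

```bash
python3 -m crank '[[[0.9,0.4,-0.2,0,0,0],[0.9,0.4,-0.2,0,0,0],[0.9,0.4,-0.2,0,0,0],[0.9,0.4,-0.2,0,0,0],[0.9,0.4,-0.2,0,0,0],[0.9,0.4,0,0,0,0],[0,0,0,0,0,0],[0,0,0,0,0,0],[0,0,0,0,0,0]]]' 0.5 && python3 - <<'E'
from h import *
import pickle
T2=((74,45,50),(100,210,255))
m0=pickle.load(open('w10.pkl','rb'));im0=cv2.imread('pics/w10.png')[:,:,::-1].copy()
blobs(im0,m0,.021,*T2)
im,m=snap('wrist','w11'); blobs(im,m,.021,*T2)
hsv=cv2.cvtColor(im,cv2.COLOR_RGB2HSV)
def cen(im):
    mk=cv2.morphologyEx(cv2.inRange(cv2.cvtColor(im,cv2.COLOR_RGB2HSV),np.array(T2[0]),np.array(T2[1])),cv2.MORPH_OPEN,np.ones((3,3)))
    return sorted([cv2.minAreaRect(c)[0] for c in cv2.findContours(mk,0,2)[0] if cv2.contourArea(c)>300],key=lambda p:p[1])
for a,b in zip(cen(im0),cen(im)): print('tri',tri(ray(m0,*a),ray(m,*b)).round(4))
E
```

```text
time: 33.73
ee_pos: [0.4845, 0.3616, 0.179]
tcp_rot: [179.7, -0.1, -96.9]
wrist_force: [0.1, -0.3, -0.5]
opening: 0.0431
grasp_force: 0.0
px 209 288 A 600.0 xy [0.4877 0.3627] mm [26.7 25.3] long 37.0
px 198 229 A 667.5 xy [0.4851 0.3078] mm [25.6 25.2] long 30.6
px 188 169 A 753.0 xy [0.4814 0.2571] mm [25.4 25.1] long 17.2
px 320 229 A 770.5 xy [0.4863 0.3617] mm [24.2 26.3] long 83.6
px 316 159 A 930.5 xy [0.4829 0.3069] mm [25.5 25.4] long 36.9
px 312 86 A 1080.5 xy [0.4793 0.2562] mm [25.3 25.5] long 83.3
tri [0.4792 0.2566 0.0268]
tri [0.4827 0.3063 0.0269]
tri [0.486  0.3606 0.0251]
```

```bash
python3 -m crank '[[[0.08,0,-0.9,0,0,0],[0,0,-0.9,0,0,0],[0,0,-0.9,0,0,0],[0,0,-0.9,0,0,0],[0,0,-0.9,0,0,0],[0,0,-0.9,0,0,0],[0,0,-0.9,0,0,0],[0,0,-0.6,0,0,0],[0,0,-0.22,0,0,0],[0,0,0,0,0,0],[0,0,0,0,0,0]]]' && python3 -m crank '[[[0,0,0,0,0,0],[0,0,0,0,0,0],[0,0,0,0,0,0],[0,0,0,0,0,0],[0,0,0,0,0,0]]]' 0 30 && python3 -m crank '[[[0,0,0.5,0,0,0],[0,0,1,0,0,0],[0,0,1,0,0,0],[0,0,1,0,0,0],[0,0,1,0,0,0],[0,0,1,0,0,0],[0,0,1,0,0,0],[0,0,0,0,0,0]]]' && python3 -c "
from h import *
go([.57,.085,.17],[180,0,-85.2])"
```

```text
time: 34.7
ee_pos: [0.487, 0.3622, 0.0385]
tcp_rot: [179.9, -0.0, -96.9]
wrist_force: [1.0, -0.0, -0.4]
opening: 0.0427
grasp_force: 0.0
time: 35.12
ee_pos: [0.4875, 0.3625, 0.0392]
tcp_rot: [179.9, 0.0, -96.9]
wrist_force: [-1.2, -1.1, 6.8]
opening: 0.0247
grasp_force: 29.5
time: 35.78
ee_pos: [0.488, 0.3629, 0.173]
tcp_rot: [-179.9, 0.2, -96.9]
wrist_force: [1.0, 1.5, 0.4]
opening: 0.0249
grasp_force: 29.6
units shift [  4.1  -13.9   -0.15] turn [-0.03  0.02  1.71] q [ 36.6  11.9   9.3  87.1   0.1 -46.5]
```

```bash
python3 -m crank '[[[0.27,-0.93,0,0,0,0.114],[0.27,-0.93,0,0,0,0.114],[0.27,-0.93,0,0,0,0.114],[0.27,-0.93,0,0,0,0.114],[0.27,-0.93,0,0,0,0.114],[0.27,-0.93,0,0,0,0.114],[0.27,-0.93,0,0,0,0.114],[0.27,-0.93,0,0,0,0.114],[0.27,-0.93,0,0,0,0.114],[0.27,-0.93,0,0,0,0.114],[0.27,-0.93,0,0,0,0.114],[0.27,-0.93,0,0,0,0.114],[0.27,-0.93,0,0,0,0.114],[0.27,-0.93,0,0,0,0.114],[0.27,-0.93,0,0,0,0.114],[0,0,0,0,0,0],[0,0,0,0,0,0],[0,0,0,0,0,0]]]' && python3 - <<'E'
from h import *
import pickle
im,m=snap('wrist','w12');pickle.dump(m,open('w12.pkl','wb'))
o=bot.get_obs();p=o['ee_pos'];R=T.from_euler('xyz',o['tcp_rot'],degrees=True).as_matrix()
print(p,o['tcp_rot'],o['opening'])
print('stone pred px',proj(m,p+R@[0,0,.0175]),'tcp',proj(m,p))
blobs(im,m,p[2]-.0175,(74,45,50),(100,210,255))
hsv=cv2.cvtColor(im,cv2.COLOR_RGB2HSV)
for c in((.577,-.065),(.573,.01),(.57,.085),(.56,.045)):
    u,v=proj(m,[*c,.038]).astype(int);print(u,v)
blobs(im,m,.038,(27,90,120),(34,255,255),600)
mk=cv2.inRange(hsv,np.array((27,90,120)),np.array((34,255,255)));cv2.imwrite('pics/mk.png',mk)
E
```

```text
time: 37.28
ee_pos: [0.5677, 0.0834, 0.1676]
tcp_rot: [179.8, -0.0, -85.2]
wrist_force: [0.3, -0.2, -0.5]
opening: 0.0253
grasp_force: 29.6
[0.56771314 0.08369836 0.16767043] [ 1.79835299e+02 -2.77106983e-02 -8.51608370e+01] 0.02550357099442007
stone pred px [323.68075878 316.87717011] tcp [323.6456712  339.38749304]
px 321 315 A 2732.0 xy [0.5688 0.0831] mm [24.8 29.3] long 137.4
328 5
324 132
319 240
339 186
px 318 130 A 1421.5 xy [0.5774 0.0087] mm [29.4 27.3] long 43.0
px 310 130 A 3177.5 xy [0.583 0.01 ] mm [62.4 45.3] long 4.7
px 323 22 A 5188.0 xy [ 0.5795 -0.0555] mm [74.1 25.4] long 4.8
```

Stone is held centred. The blank-3 mask needs better colour limits, so I'll sample the profile.

```bash
python3 - <<'E'
from h import *
im=cv2.imread('pics/w12.png');hsv=cv2.cvtColor(im,cv2.COLOR_BGR2HSV)
for v in(205,235,265): print(v,[hsv[v,u].tolist() for u in range(220,430,12)])
print('col',[(v,hsv[v,345].tolist()) for v in range(80,290,10)])
E
```

```text
205 [[20, 25, 31], [0, 14, 36], [20, 21, 37], [15, 175, 237], [16, 175, 240], [15, 178, 234], [15, 178, 235], [16, 176, 240], [14, 183, 219], [15, 178, 232], [15, 181, 231], [16, 177, 239], [15, 182, 230], [14, 180, 227], [13, 179, 91], [13, 184, 112], [13, 181, 97], [13, 181, 103]]
235 [[20, 20, 38], [15, 26, 39], [10, 21, 37], [15, 176, 238], [26, 171, 252], [26, 172, 252], [26, 172, 252], [19, 185, 127], [19, 189, 127], [19, 187, 128], [19, 185, 121], [19, 185, 124], [19, 186, 125], [13, 185, 145], [13, 184, 155], [13, 181, 165], [13, 184, 144], [14, 185, 161]]
265 [[23, 22, 46], [8, 22, 47], [10, 17, 46], [18, 167, 250], [25, 162, 253], [28, 158, 254], [28, 157, 254], [20, 190, 184], [20, 187, 185], [24, 177, 243], [26, 168, 253], [20, 190, 156], [20, 188, 157], [12, 183, 131], [13, 185, 127], [13, 185, 156], [13, 183, 117], [13, 184, 133]]
col [(80, [18, 167, 251]), (90, [15, 178, 237]), (100, [27, 166, 253]), (110, [27, 164, 254]), (120, [27, 166, 254]), (130, [26, 172, 252]), (140, [26, 168, 253]), (150, [26, 171, 252]), (160, [26, 170, 252]), (170, [15, 177, 236]), (180, [15, 179, 236]), (190, [15, 179, 236]), (200, [15, 178, 235]), (210, [24, 179, 245]), (220, [25, 173, 251]), (230, [21, 186, 232]), (240, [20, 189, 197]), (250, [20, 189, 194]), (260, [20, 190, 173]), (270, [22, 173, 249]), (280, [15, 175, 239])]
```

```bash
cat >> h.py <<'E'
GOLD=((19,110,80),(35,255,255))
E
python3 - <<'E'
from h import *
import pickle
m=pickle.load(open('w12.pkl','rb'));im=cv2.imread('pics/w12.png')[:,:,::-1].copy()
im[300:]=0
blobs(im,m,.038,*GOLD,600)
E
```

```text
px 318 252 A 6590.5 xy [0.5706 0.0948] mm [74.2 67.9] long 4.8
px 318 131 A 8054.5 xy [0.577  0.0098] mm [74. 46.] long 4.8
px 323 23 A 5491.5 xy [ 0.5795 -0.0552] mm [74.1 26. ] long 4.8
```

```bash
python3 - <<'E'
from h import *
import pickle
m=pickle.load(open('w12.pkl','rb'));im0=cv2.imread('pics/w12.png')[:,:,::-1].copy()
for k in(276,280,285):
    im=im0.copy();im[k:]=0;im[:195]=0
    blobs(im,m,.038,*GOLD,600)
hsv=cv2.cvtColor(im0,cv2.COLOR_RGB2HSV)
for u in(275,300,360):print(u,[(v,int(hsv[v,u,0])) for v in list(range(200,214,2))+list(range(264,300,3))])
E
```

```text
px 318 242 A 6467.0 xy [0.5713 0.0862] mm [74.2 50.7] long 4.8
px 318 244 A 6491.0 xy [0.5712 0.0879] mm [74.2 53.9] long 4.8
px 318 246 A 6516.5 xy [0.571  0.0899] mm [74.2 58. ] long 4.8
275 [(200, 15), (202, 15), (204, 15), (206, 15), (208, 20), (210, 23), (212, 26), (264, 28), (267, 28), (270, 27), (273, 19), (276, 19), (279, 19), (282, 19), (285, 19), (288, 19), (291, 19), (294, 19), (297, 19)]
300 [(200, 16), (202, 16), (204, 16), (206, 14), (208, 19), (210, 24), (212, 26), (264, 20), (267, 28), (270, 26), (273, 18), (276, 18), (279, 18), (282, 18), (285, 19), (288, 71), (291, 85), (294, 84), (297, 84)]
360 [(200, 15), (202, 15), (204, 15), (206, 14), (208, 19), (210, 25), (212, 25), (264, 20), (267, 20), (270, 17), (273, 13), (276, 13), (279, 15), (282, 15), (285, 15), (288, 15), (291, 15), (294, 15), (297, 13)]
```

```bash
python3 -m crank '[[[0.16,0.05,-0.9,0,0,0],[0,0,-0.9,0,0,0],[0,0,-0.9,0,0,0],[0,0,-0.9,0,0,0],[0,0,-0.6,0,0,0],[0,0,-0.3,0,0,0],[0,0,0,0,0,0],[0,0,0,0,0,0],[0,0,0,0,0,0]]]' && python3 - <<'E'
from h import *
import pickle
im,m=snap('wrist','w13');pickle.dump(m,open('w13.pkl','wb'))
o=bot.get_obs();p=o['ee_pos'];print(p)
blobs(im,m,p[2]-.0175,(74,45,50),(100,210,255))
hsv=cv2.cvtColor(im,cv2.COLOR_RGB2HSV)
print('stone pred',proj(m,p-[0,0,.0175]),'plate pred c',proj(m,[.5714,.0843,.038]))
for y in(-.023,.023):
  for x in(-.0375,.0375):
    print(proj(m,np.array([.5714,.0843,.038])+T.from_euler('z',4.8,degrees=True).apply([x,y,0])).round(1))
for v in(215,235,255):
  r=hsv[v,:,0]; print(v,[(u,int(r[u])) for u in range(180,480,6)])
print([(v,hsv[v,260].tolist()[0]) for v in range(180,330,4)])
E
```

```text
time: 38.08
ee_pos: [0.5717, 0.0843, 0.0788]
tcp_rot: [179.9, -0.0, -85.2]
wrist_force: [-0.2, -0.4, -0.4]
opening: 0.025
grasp_force: 29.6
[0.57173435 0.08425392 0.07889452]
px 324 310 A 2929.5 xy [0.5717 0.0821] mm [23.9 32.1] long 96.3
stone pred [323.46575028 316.1332637 ] plate pred c [324.15148444 292.68970679]
[403.9 248.1]
[244.4 248. ]
[397.6 333.5]
[250.6 333.5]
215 [(180, 0), (186, 15), (192, 10), (198, 8), (204, 8), (210, 0), (216, 14), (222, 15), (228, 15), (234, 15), (240, 15), (246, 16), (252, 16), (258, 15), (264, 15), (270, 15), (276, 15), (282, 15), (288, 16), (294, 16), (300, 15), (306, 15), (312, 14), (318, 14), (324, 14), (330, 15), (336, 15), (342, 15), (348, 15), (354, 15), (360, 15), (366, 16), (372, 16), (378, 16), (384, 15), (390, 15), (396, 15), (402, 15), (408, 14), (414, 15), (420, 15), (426, 14), (432, 14), (438, 15), (444, 16), (450, 16), (456, 15), (462, 15), (468, 14), (474, 14)]
235 [(180, 120), (186, 30), (192, 15), (198, 15), (204, 15), (210, 0), (216, 20), (222, 15), (228, 16), (234, 15), (240, 15), (246, 15), (252, 16), (258, 16), (264, 15), (270
[... 659 characters left out ...]
), (330, 26), (336, 26), (342, 23), (348, 20), (354, 20), (360, 20), (366, 20), (372, 20), (378, 19), (384, 20), (390, 20), (396, 19), (402, 20), (408, 13), (414, 12), (420, 13), (426, 12), (432, 13), (438, 13), (444, 13), (450, 13), (456, 13), (462, 12), (468, 13), (474, 13)]
[(180, 28), (184, 28), (188, 15), (192, 14), (196, 15), (200, 15), (204, 15), (208, 15), (212, 15), (216, 15), (220, 15), (224, 15), (228, 15), (232, 15), (236, 15), (240, 15), (244, 15), (248, 20), (252, 26), (256, 26), (260, 26), (264, 26), (268, 26), (272, 26), (276, 20), (280, 20), (284, 19), (288, 19), (292, 20), (296, 20), (300, 20), (304, 19), (308, 19), (312, 20), (316, 120), (320, 105), (324, 135), (328, 105)]
```

```bash
python3 - <<'E'
from h import *
import pickle
for f,p in(('w13',(.5717,.0843,.0788)),('w12',(.5677,.0837,.1677))):
    m=pickle.load(open(f+'.pkl','rb'));im=cv2.imread(f'pics/{f}.png')[:,:,::-1].copy()
    mk=cv2.morphologyEx(cv2.inRange(cv2.cvtColor(im,cv2.COLOR_RGB2HSV),np.array((74,45,50)),np.array((100,210,255))),cv2.MORPH_OPEN,np.ones((3,3)))
    c=max(cv2.findContours(mk,0,2)[0],key=cv2.contourArea);print(f,cv2.boundingRect(c))
    a=np.linspace(0,6.283,72)
    for r,zz in((.0135,.007),(.0115,.009)):
      P=np.array([proj(m,np.array(p)+[r*np.cos(t),r*np.sin(t),-.0175+s]) for s in(zz,-zz) for t in a]);print(P.min(0).round(1),P.max(0).round(1))
    print(P[:72].min(0),P[:72].max(0))
E
```

```text
w13 (295, 277, 59, 68)
[290.7 280.6] [356.4 352.5]
[295.2 283. ] [351.9 351.2]
[295.2083299  301.52248908] [351.86241563 351.23875826]
w12 (296, 278, 58, 67)
[290.8 281.4] [356.5 353.3]
[295.3 283.8] [352.  352.1]
[295.30840818 302.40491424] [351.95567465 352.06521217]
```

```bash
python3 -m crank '[[[-0.02,0.08,-0.3,0,0,0],[0,0,-0.3,0,0,0],[0,0,-0.2,0,0,0],[0,0,-0.1,0,0,0],[0,0,0,0,0,0],[0,0,0,0,0,0]]]' && python3 - <<'E'
from h import *
print(bot.get_obs()['ee_pos'],bot.get_obs()['wrist_force'],bot.get_obs()['torque'])
E
```

```text
time: 38.63
ee_pos: [0.5705, 0.0857, 0.0602]
tcp_rot: [179.8, -0.0, -85.2]
wrist_force: [-3.5, 0.3, 8.1]
opening: 0.0248
grasp_force: 30.3
[0.57051936 0.08566791 0.06016417] [-3.46643509  0.34562667  8.09019318] [-0.05247027  0.80100094 -0.02365253]
```

```bash
python3 -m crank '[[[0,0,0.05,0,0,0],[0,0,0,0,0,0],[0,0,0,0,0,0],[0,0,0,0,0,0],[0,0,0,0,0,0]]]' 0.45 && python3 -m crank '[[[0,0,0.5,0,0,0],[0,0,1,0,0,0],[0,0,1,0,0,0],[0,0,1,0,0,0],[0,0,1,0,0,0],[0,0.5,1,0,0,0],[0,0.5,0,0,0,0],[0,0,0,0,0,0],[0,0,0,0,0,0]]]' && python3 - <<'E'
from h import *
import pickle
im,m=snap('wrist','w14');pickle.dump(m,open('w14.pkl','wb'))
blobs(im,m,.044,(74,45,50),(100,210,255))
blobs(im,m,.038,*GOLD,600)
S,ms=snap('side','sd14');C,mc=snap('scene','sc14')
blobs(S[250:,:][:50].copy() if 0 else S,ms,.044,(74,45,50),(100,210,255),20)
print('pred side',proj(ms,[.5716,.0843,.044]),'scene',proj(mc,[.5716,.0843,.044]),bot.get_obs()['ee_pos'])
blobs(C,mc,.044,(74,45,50),(100,210,255),20)
E
```

```text
time: 39.05
ee_pos: [0.5707, 0.0857, 0.0604]
tcp_rot: [179.8, -0.0, -85.2]
wrist_force: [-0.3, 0.4, 0.7]
opening: 0.0382
grasp_force: 0.0
time: 39.8
ee_pos: [0.5706, 0.106, 0.1703]
tcp_rot: [179.8, -0.0, -85.1]
wrist_force: [0.1, -0.2, -0.7]
opening: 0.0382
grasp_force: 0.0
px 446 440 A 287.5 xy [0.4466 0.2817] mm [12.4 31.9] long 102.2
px 326 210 A 1104.0 xy [0.5705 0.0836] mm [24.5 27.5] long 95.8
px 325 208 A 6613.5 xy [0.5709 0.0845] mm [74.6 46.5] long 5.8
px 331 4 A 970.0 xy [ 0.5785 -0.0445] mm [74.9  4.5] long 5.0
px 323 66 A 10352.0 xy [ 0.5803 -0.0067] mm [76.1 79.6] long 97.3
px 300 336 A 25.0 xy [0.4402 0.3142] mm [14.1 15.9] long 114.3
px 296 319 A 45.5 xy [0.4728 0.2691] mm [21.9 20.5] long 23.9
px 292 263 A 23.0 xy [0.574  0.0753] mm [16.6 17.8] long 115.1
pred side [291.37422826 265.06235899] scene [350.43935831 226.32934484] [0.57025427 0.10530931 0.16954915]
px 349 226 A 37.5 xy [0.5686 0.0816] mm [16.7 27.3] long 122.4
px 354 186 A 29.5 xy [0.4898 0.2324] mm [17.8 26.8] long 122.1
```

Stone 1 is concentric with blank 3 to within 1 mm. Returning for the next stone, measuring before grasp.

```bash
python3 -m crank '[[[-0.337,0.92,0,0,0,-0.132],[-0.337,0.92,0,0,0,-0.132],[-0.337,0.92,0,0,0,-0.132],[-0.337,0.92,0,0,0,-0.132],[-0.337,0.92,0,0,0,-0.132],[-0.337,0.92,0,0,0,-0.132],[-0.337,0.92,0,0,0,-0.132],[-0.337,0.92,0,0,0,-0.132],[-0.337,0.92,0,0,0,-0.132],[-0.337,0.92,0,0,0,-0.132],[-0.337,0.92,0,0,0,-0.132],[-0.337,0.92,0,0,0,-0.132],[-0.337,0.92,0,0,0,-0.132],[0,0,0,0,0,0],[0,0,0,0,0,0],[0,0,0,0,0,0]]]' 0.5 && python3 - <<'E'
from h import *
im,m=snap('wrist','w15')
blobs(im,m,.025,(74,45,50),(100,210,255))
go([.483,.3065,.0365],[180,0,-97])
E
```

```text
time: 41.28
ee_pos: [0.4831, 0.3442, 0.1701]
tcp_rot: [179.8, -0.1, -97.0]
wrist_force: [-0.1, -0.6, -0.4]
opening: 0.0423
grasp_force: 0.0
px 371 171 A 1016.5 xy [0.443  0.3021] mm [25.7 25.8] long 85.9
px 313 112 A 1097.0 xy [0.4793 0.2566] mm [24.5 25.7] long 83.3
units shift [-0.02 -1.87 -6.69] turn [ 0.01 -0.03 -0.  ] q [ 35.4  10.2   7.   87.    0.1 -47.6]
```

A stone was knocked close to the drawer front, at (.443,.302). I'll turn the gripper 90° so the fingers close across the drawer.

```bash
python3 -m crank '[[[-0.143,-0.15,-0.2,0,0,-0.935],[-0.143,-0.15,-0.2,0,0,-0.935],[-0.143,-0.15,-0.2,0,0,-0.935],[-0.143,-0.15,-0.2,0,0,-0.935],[-0.143,-0.15,-0.2,0,0,-0.935],[-0.143,-0.15,-0.2,0,0,-0.935],[-0.143,-0.15,-0.2,0,0,-0.935],[-0.143,-0.15,-0.2,0,0,-0.935],[-0.143,-0.15,-0.2,0,0,-0.935],[-0.143,-0.15,-0.2,0,0,-0.935],[-0.143,-0.15,-0.2,0,0,-0.935],[-0.143,-0.15,-0.2,0,0,-0.935],[-0.143,-0.15,0,0,0,-0.935],[-0.143,-0.15,0,0,0,-0.935],[0,0,0,0,0,0],[0,0,0,0,0,0],[0,0,0,0,0,0]]]' 0.46 && python3 - <<'E'
from h import *
im,m=snap('wrist','w16')
blobs(im,m,.025,(74,45,50),(100,210,255))
go([.443,.302,.040],[180,0,173])
p=bot.get_obs()['ee_pos'];print(proj(m,[.443,.302,.025]))
E
```

```text
time: 42.75
ee_pos: [0.4434, 0.3026, 0.1227]
tcp_rot: [179.8, -0.0, 173.2]
wrist_force: [1.0, -0.4, 0.0]
opening: 0.0395
grasp_force: 0.0
px 322 258 A 1049.5 xy [0.445  0.3019] mm [24.5 21.7] long 83.1
units shift [-0.02 -0.03 -4.13] turn [-0.03 -0.   -0.03] q [34.2  2.5 -6.6 80.8  0.1 41.1]
[321.21662024 255.28295696]
```

```bash
python3 -m crank '[[[0,0,-0.9,0,0,0],[0,0,-0.9,0,0,0],[0,0,-0.9,0,0,0],[0,0,-0.7,0,0,0],[0,0,-0.4,0,0,0],[0,0,-0.35,0,0,0],[0,0,0,0,0,0],[0,0,0,0,0,0]]]' && python3 -m crank '[[[0,0,0,0,0,0],[0,0,0,0,0,0],[0,0,0,0,0,0],[0,0,0,0,0,0],[0,0,0,0,0,0]]]' 0 30
```

```text
time: 43.47
ee_pos: [0.4432, 0.303, 0.04]
tcp_rot: [179.8, -0.0, 173.1]
wrist_force: [0.7, -0.8, 0.0]
opening: 0.0391
grasp_force: 0.0
time: 43.88
ee_pos: [0.4436, 0.3032, 0.0407]
tcp_rot: [179.8, 0.0, 173.0]
wrist_force: [-0.8, -0.7, 5.5]
opening: 0.0248
grasp_force: 29.7
```

```bash
python3 -m crank '[[[0,0,0.5,0,0,0],[0,0,1,0,0,0],[0,0,1,0,0,0],[0,0,1,0,0,0],[0,0,1,0,0,0]]]' && python3 -m crank '[[[0.417,-0.916,0.1,0,0,0.925],[0.417,-0.916,0.1,0,0,0.925],[0.417,-0.916,0.1,0,0,0.925],[0.417,-0.916,0.1,0,0,0.925],[0.417,-0.916,0.1,0,0,0.925],[0.417,-0.916,0,0,0,0.925],[0.417,-0.916,0,0,0,0.925],[0.417,-0.916,0,0,0,0.925],[0.417,-0.916,0,0,0,0.925],[0.417,-0.916,-0.2,0,0,0.925],[0.417,-0.916,-0.2,0,0,0.925],[0.417,-0.916,-0.2,0,0,0.925],[0.417,-0.916,-0.2,0,0,0.925],[0.417,-0.916,-0.2,0,0,0.925],[0.417,-0.916,-0.2,0,0,0.925],[0.417,-0.916,-0.2,0,0,0.925],[0,0,0,0,0,0],[0,0,0,0,0,0],[0,0,0,0,0,0]]]' && cat >> h.py <<'E'
def held(f,off,plate):
    im,m=snap('wrist',f); p=bot.get_obs()['ee_pos']; print('tcp',p.round(4))
    mk=cv2.morphologyEx(cv2.inRange(cv2.cvtColor(im,cv2.COLOR_RGB2HSV),np.array((74,45,50)),np.array((100,210,255))),cv2.MORPH_OPEN,np.ones((3,3)))
    c=max(cv2.findContours(mk,0,2)[0],key=cv2.contourArea);x,y,w,h=cv2.boundingRect(c)
    P=np.array([proj(m,p+[.0135*np.cos(t),.0135*np.sin(t),-off+s]) for s in(.007,-.007) for t in np.linspace(0,6.283,72)])
    print('stone u mid',x+w/2,'pred',P[:,0].mean().round(1),'v',y,y+h,'pred',P[:,1].min().round(1),P[:,1].max().round(1))
    Rz=T.from_euler('z',4.8,degrees=True)
    k=[proj(m,np.array([*plate,.038])+Rz.apply([a,b,0])).round(1).tolist() for b in(-.023,.023) for a in(-.0375,.0375)];print('plate corners pred',k)
    hsv=cv2.cvtColor(im,cv2.COLOR_RGB2HSV); g=lambda a:np.flatnonzero((a[:,0]>=19)&(a[:,0]<=35)&(a[:,1]>100)&(a[:,2]>70))
    v0=int(k[0][1])
    for v in(v0+5,v0+10,v0+15):
        u=g(hsv[v]);u=u[(u>k[1][0]-25)&(u<k[0][0]+25)];print('row',v,u.min(),u.max())
    for u in(int(k[1][0])+15,int(k[0][0])-15):
        v=g(hsv[:,u]);v=v[abs(v-v0)<20];print('col',u,v.min())
E
python3 -c "
from h import *
held('w17',.0195,(.577,.0098))
im=bot.camera('wrist');blobs(im,bot.camera_model('wrist'),.038,*GOLD,600)"
```

```text
time: 44.3
ee_pos: [0.4429, 0.3028, 0.1312]
tcp_rot: [179.8, -0.0, 173.0]
wrist_force: [-0.0, 0.4, -0.5]
opening: 0.0247
grasp_force: 29.5
time: 45.88
ee_pos: [0.5764, 0.01, 0.112]
tcp_rot: [179.8, -0.0, -85.4]
wrist_force: [0.1, 0.0, 0.1]
opening: 0.0245
grasp_force: 29.6
tcp [0.5764 0.0103 0.1121]
stone u mid 324.5 pred 323.1 v 286 349 pred 279.6 350.6
plate corners pred [[389.6, 228.4], [254.6, 228.8], [385.5, 303.0], [259.4, 303.4]]
row 233 255 388
row 238 256 388
row 243 256 388
col 269 226
col 374 225
px 324 372 A 2137.5 xy [0.5703 0.0829] mm [53.1 49.9] long 5.5
px 322 268 A 8881.0 xy [0.5771 0.0118] mm [74.6 54. ] long 5.2
px 424 70 A 1000.5 xy [ 0.5351 -0.0977] mm [31.1  9.2] long 96.4
px 311 106 A 18287.0 xy [ 0.5896 -0.0753] mm [88.9 67.4] long 5.3
```

```bash
python3 -m crank '[[[0.05,-0.08,-0.8,0,0,0],[0,0,-0.7,0,0,0],[0,0,-0.4,0,0,0],[0,0,-0.3,0,0,0],[0,0,-0.2,0,0,0],[0,0,-0.08,0,0,0],[0,0,0,0,0,0],[0,0,0,0,0,0]]]'
```

```text
time: 46.65
ee_pos: [0.5778, 0.0082, 0.0626]
tcp_rot: [179.9, -0.0, -85.2]
wrist_force: [0.1, -0.2, -1.1]
opening: 0.025
grasp_force: 29.6
```

No contact force, so the stone is inside the pocket about 1 mm above the floor. Release it, rise, and verify.

```bash
python3 -m crank '[[[0,0,-0.03,0,0,0],[0,0,0,0,0,0],[0,0,0,0,0,0],[0,0,0,0,0,0],[0,0,0,0,0,0]]]' 0.45 && python3 -m crank '[[[0,0,0.5,0,0,0],[0,0,1,0,0,0],[0,0,1,0,0,0],[0,0,1,0,0,0],[0,0,1,0,0,0],[0,0.5,1,0,0,0],[0,0.5,0,0,0,0],[0,0,0,0,0,0],[0,0,0,0,0,0]]]' && python3 - <<'E'
from h import *
im,m=snap('wrist','w18')
blobs(im,m,.044,(74,45,50),(100,210,255)); blobs(im,m,.038,*GOLD,600)
go([.480,.30,.17],[180,0,-97])
E
```

```text
time: 47.07
ee_pos: [0.5776, 0.0081, 0.0615]
tcp_rot: [179.8, -0.0, -85.2]
wrist_force: [-0.4, -0.8, 1.1]
opening: 0.038
grasp_force: 0.0
time: 47.82
ee_pos: [0.5774, 0.0285, 0.1712]
tcp_rot: [179.8, -0.0, -85.2]
wrist_force: [-0.5, 0.3, -1.3]
opening: 0.0385
grasp_force: 0.0
px 326 309 A 904.0 xy [0.5703 0.083 ] mm [24.6 30.6] long 95.8
px 325 213 A 1096.5 xy [0.5778 0.0089] mm [24.6 27.1] long 95.7
px 320 291 A 5802.0 xy [0.5757 0.0731] mm [79.4 89.7] long 112.1
px 326 211 A 6546.0 xy [0.5768 0.0089] mm [75.  46.4] long 5.6
px 406 62 A 985.5 xy [ 0.5344 -0.0928] mm [11.4 40.6] long 98.4
px 318 82 A 12188.5 xy [ 0.5895 -0.0752] mm [90.1 67.2] long 4.8
units shift [-4.86 13.59 -0.03] turn [ 0.01 -0.03 -1.72] q [  2.8   8.1   4.7  86.8  -0.1 -92. ]
```

```bash
python3 -m crank '[[[-0.347,0.97,0,0,0,-0.123],[-0.347,0.97,0,0,0,-0.123],[-0.347,0.97,0,0,0,-0.123],[-0.347,0.97,0,0,0,-0.123],[-0.347,0.97,0,0,0,-0.123],[-0.347,0.97,0,0,0,-0.123],[-0.347,0.97,0,0,0,-0.123],[-0.347,0.97,0,0,0,-0.123],[-0.347,0.97,0,0,0,-0.123],[-0.347,0.97,0,0,0,-0.123],[-0.347,0.97,0,0,0,-0.123],[-0.347,0.97,0,0,0,-0.123],[-0.347,0.97,0,0,0,-0.123],[-0.347,0.97,0,0,0,-0.123],[0,0,0,0,0,0],[0,0,0,0,0,0],[0,0,0,0,0,0]]]' 0.5 && python3 - <<'E'
from h import *
im,m=snap('wrist','w19')
blobs(im,m,.025,(74,45,50),(100,210,255))
go([.4793,.2566,.0365],[180,0,-97])
E
```

```text
time: 49.28
ee_pos: [0.4803, 0.2991, 0.1706]
tcp_rot: [179.8, -0.1, -97.0]
wrist_force: [0.3, -0.4, 0.4]
opening: 0.0429
grasp_force: 0.0
px 317 176 A 953.0 xy [0.4792 0.2562] mm [24.3 25.3] long 83.4
units shift [-0.06 -2.11 -6.72] turn [ 0.01 -0.03  0.01] q [ 31.9   6.5   2.9  86.6   0.1 -51.1]
```

```bash
python3 -m crank '[[[-0.05,-0.75,-0.5,0,0,0],[0,-0.75,-0.9,0,0,0],[0,-0.66,-0.9,0,0,0],[0,0,-0.9,0,0,0],[0,0,-0.9,0,0,0],[0,0,-0.9,0,0,0],[0,0,-0.9,0,0,0],[0,0,-0.4,0,0,0],[0,0,-0.3,0,0,0],[0,0,0,0,0,0],[0,0,0,0,0,0]]]' && python3 -m crank '[[[0,0,0,0,0,0],[0,0,0,0,0,0],[0,0,0,0,0,0],[0,0,0,0,0,0],[0,0,0,0,0,0]]]' 0 30 && python3 -m crank '[[[0,0,0.5,0,0,0],[0,0,1,0,0,0],[0,0,1,0,0,0],[0,0,1,0,0,0],[0,0,1,0,0,0],[0,0,1,0,0,0],[0,0,1,0,0,0],[0,0,0,0,0,0]]]' && python3 -c "
from h import *
go([.582,-.065,.17],[180,0,-85.2])"
```

```text
time: 50.25
ee_pos: [0.4797, 0.2564, 0.04]
tcp_rot: [179.9, -0.0, -97.1]
wrist_force: [0.6, 0.3, 1.5]
opening: 0.0429
grasp_force: 0.0
time: 50.67
ee_pos: [0.4799, 0.2568, 0.0407]
tcp_rot: [179.9, 0.0, -97.1]
wrist_force: [-1.6, -1.4, 6.3]
opening: 0.0254
grasp_force: 29.4
time: 51.33
ee_pos: [0.4805, 0.2573, 0.1745]
tcp_rot: [-179.9, 0.2, -97.0]
wrist_force: [-0.8, 0.7, 1.6]
opening: 0.0247
grasp_force: 29.5
units shift [  5.08 -16.11  -0.22] turn [-0.02  0.02  1.72] q [ 28.1   3.2  -0.2  86.4   0.1 -54.8]
```

```bash
python3 -m crank '[[[0.3,-0.948,0,0,0,0.101],[0.3,-0.948,0,0,0,0.101],[0.3,-0.948,0,0,0,0.101],[0.3,-0.948,0,0,0,0.101],[0.3,-0.948,0,0,0,0.101],[0.3,-0.948,0,0,0,0.101],[0.3,-0.948,0,0,0,0.101],[0.3,-0.948,0,0,0,0.101],[0.3,-0.948,0,0,0,0.101],[0.3,-0.948,0,0,0,0.101],[0.3,-0.948,0,0,0,0.101],[0.3,-0.948,0,0,0,0.101],[0.3,-0.948,0,0,0,0.101],[0.3,-0.948,0,0,0,0.101],[0.3,-0.948,0,0,0,0.101],[0.3,-0.948,0,0,0,0.101],[0.3,-0.948,0,0,0,0.101],[0,0,0,0,0,0],[0,0,0,0,0,0],[0,0,0,0,0,0]]]' && python3 - <<'E'
from h import *
import pickle
held('w20',.0195,(.582,-.065))
m=bot.camera_model('wrist');pickle.dump(m,open('w20.pkl','wb'))
im=cv2.imread('pics/w20.png')[:,:,::-1].copy();im[298:]=0
for h in(19,21,23): 
    print(h);blobs(im,m,.038,(h,110,80),(35,255,255),600)
hsv=cv2.cvtColor(im,cv2.COLOR_RGB2HSV)
print([(v,hsv[v,270].tolist()) for v in range(160,300,5)])
E
```

```text
time: 53.0
ee_pos: [0.5811, -0.0654, 0.1694]
tcp_rot: [179.8, -0.0, -85.3]
wrist_force: [-0.1, 0.9, -0.8]
opening: 0.0249
grasp_force: 29.5
tcp [ 0.5811 -0.0651  0.1694]
stone u mid 324.5 pred 323.0 v 280 351 pred 279.5 350.5
plate corners pred [[375.1, 207.4], [268.6, 207.6], [372.5, 268.2], [271.5, 268.5]]
row 212 249 376
row 217 249 376
row 222 250 376
col 283 188
col 360 188
19
px 345 188 A 964.5 xy [ 0.5691 -0.1026] mm [24.7 20.9] long 4.8
px 312 235 A 11964.0 xy [ 0.5892 -0.0644] mm [89.2 93.8] long 97.3
21
px 313 241 A 6630.0 xy [ 0.5883 -0.0599] mm [94.3 83.3] long 85.5
23
px 314 252 A 4800.5 xy [ 0.5869 -0.0527] mm [87.4 70. ] long 4.7
[(160, [18, 25, 51]), (165, [23, 20, 51]), (170, [13, 182, 132]), (175, [21, 153, 254]), (180, [21, 150, 254]), (185, [21, 150, 254]), (190, [22, 150, 254]), (195, [22, 150, 254]), (200, [21, 149, 254]), (205, [22, 149, 254]), (210, [21, 152, 254]), (215, [20, 157, 253]), (220, [20, 157, 253]), (225, [20, 156, 253]), (230, [21, 156, 253]), (235, [21, 156, 253]), (240, [21, 155, 253]), (245, [20, 156, 254]), (250, [20, 157, 254]), (255, [25, 136, 255]), (260, [25, 134, 255]), (265, [25, 134, 255]), (270, [25, 133, 255]), (275, [25, 137, 255]), (280, [25, 138, 255]), (285, [25, 138, 255]), (290, [25, 138, 255]), (295, [25, 140, 255])]
```

```bash
python3 - <<'E'
from h import *
im=cv2.imread('pics/w20.png');hsv=cv2.cvtColor(im,cv2.COLOR_BGR2HSV)
for u in(290,300,355): print(u,[(v,*hsv[v,u].tolist()) for v in range(186,282,3)])
for v in(218,262): print(v,[(u,*hsv[v,u].tolist()) for u in list(range(250,286,3))+list(range(360,394,3))])
import pickle;m=pickle.load(open('w20.pkl','rb'))
for c in((.5803,-.0670),(.5803,-.0655)):
    print([proj(m,np.array([*c,.038])+T.from_euler('z',4.8,degrees=True).apply([a,b,0])).round(1).tolist() for b in(-.023,.023) for a in(-.0375,.0375)])
E
```

```text
290 [(186, 19, 161, 252), (189, 19, 161, 252), (192, 19, 161, 252), (195, 19, 161, 252), (198, 19, 160, 252), (201, 19, 161, 252), (204, 17, 172, 243), (207, 25, 173, 250), (210, 29, 146, 255), (213, 29, 146, 255), (216, 29, 145, 255), (219, 29, 142, 255), (222, 29, 149, 255), (225, 29, 148, 255), (228, 29, 146, 255), (231, 29, 149, 255), (234, 29, 149, 255), (237, 29, 150, 255), (240, 29, 149, 255), (243, 29, 146, 255), (246, 28, 151, 255), (249, 28, 150, 255), (252, 28, 155, 255), (255, 28, 151, 255), (258, 28, 153, 255), (261, 28, 153, 255), (264, 30, 130, 255), (267, 30, 132, 255), (270, 23, 145, 255), (273, 23, 145, 255), (276, 23, 145, 255), (279, 23, 144, 255)]
300 [(186, 20, 157, 253), (189, 20, 158, 253), (192, 20, 158, 253), (195, 20, 158, 253), (198, 20, 157, 253), (201, 20, 157, 253), (204, 16, 173, 242), (207, 26, 171, 251), (210, 29, 147, 255), (213, 29, 148, 255), (216, 29, 146, 255), (219, 29, 144, 255), (222, 28, 150, 255), (225, 29, 149, 255), (228, 29, 146, 255), (231, 29, 148, 255), (234, 28, 151, 255), (237, 20, 185, 157), (240, 26, 170, 250), (243, 26, 169, 251)
[... 1373 characters left out ...]
0), (387, 13, 179, 131), (390, 13, 180, 136), (393, 13, 180, 139)]
262 [(250, 12, 118, 106), (253, 25, 139, 255), (256, 25, 138, 255), (259, 25, 139, 255), (262, 24, 139, 255), (265, 25, 138, 255), (268, 25, 135, 255), (271, 25, 137, 255), (274, 29, 136, 255), (277, 30, 129, 255), (280, 30, 129, 255), (283, 30, 130, 255), (360, 19, 180, 116), (363, 20, 182, 116), (366, 19, 181, 117), (369, 20, 182, 116), (372, 19, 183, 117), (375, 17, 180, 109), (378, 12, 174, 97), (381, 12, 174, 97), (384, 13, 177, 95), (387, 13, 175, 96), (390, 12, 174, 104), (393, 13, 175, 99)]
[[377.9, 204.5], [271.2, 204.6], [375.2, 265.6], [274.0, 265.7]]
[[377.6, 206.6], [271.1, 206.7], [374.9, 267.4], [273.9, 267.6]]
```

```bash
python3 -m crank '[[[0,0.03,-0.9,0,0,0],[0,0,-0.9,0,0,0],[0,0,-0.9,0,0,0],[0,0,-0.9,0,0,0],[0,0,-0.6,0,0,0],[0,0,-0.4,0,0,0],[0,0,-0.2,0,0,0],[0,0,-0.2,0,0,0],[0,0,-0.2,0,0,0],[0,0,0,0,0,0],[0,0,0,0,0,0]]]'; python3 -c "
from h import *
held('w21',.0195,(.5802,-.0645))"
```

```text
time: 53.97
ee_pos: [0.5815, -0.0652, 0.0658]
tcp_rot: [179.9, -0.0, -85.3]
wrist_force: [0.2, 0.3, -0.0]
opening: 0.0248
grasp_force: 29.5
tcp [ 0.5816 -0.0652  0.066 ]
stone u mid 325.0 pred 322.9 v 279 347 pred 279.0 350.1
plate corners pred [[412.1, 259.1], [240.6, 259.4], [404.7, 349.4], [247.7, 349.7]]
row 264 216 410
row 269 216 410
row 274 216 410
col 255 240
col 397 251
```

```bash
python3 -m crank '[[[-0.05,0.04,-0.06,0,0,0],[0,0,-0.06,0,0,0],[0,0,-0.05,0,0,0],[0,0,0,0,0,0],[0,0,0,0,0,0]]]'
```

```text
time: 54.43
ee_pos: [0.5803, -0.0644, 0.062]
tcp_rot: [179.8, -0.0, -85.3]
wrist_force: [0.1, -0.3, -0.9]
opening: 0.0249
grasp_force: 29.5
```

```bash
python3 -m crank '[[[0,0,0,0,0,0],[0,0,0,0,0,0],[0,0,0,0,0,0],[0,0,0,0,0,0],[0,0,0,0,0,0]]]' 0.45 && python3 -m crank '[[[0,0,0.5,0,0,0],[0,0,1,0,0,0],[0,0,1,0,0,0],[0,0,1,0,0,0],[0,0,1,0,0,0],[0,1,1,0,0,0],[0,1,0,0,0,0],[0,1,0,0,0,0],[0,1,0,0,0,0],[0,0,0,0,0,0],[0,0,0,0,0,0]]]' && python3 - <<'E'
from h import *
im,m=snap('wrist','w22')
blobs(im,m,.044,(74,45,50),(100,210,255))
print([proj(m,[*c,.038]).round(1).tolist() for c in((.5802,-.0645),(.5768,.0089))])
go([.3772,.3142,.2],[180,0,-97])
E
```

```text
time: 54.85
ee_pos: [0.5804, -0.0644, 0.062]
tcp_rot: [179.8, -0.0, -85.2]
wrist_force: [0.5, -0.0, -1.1]
opening: 0.0383
grasp_force: 0.0
time: 55.77
ee_pos: [0.5804, 0.0163, 0.1728]
tcp_rot: [179.9, -0.1, -85.2]
wrist_force: [-0.0, -0.5, 0.3]
opening: 0.0384
grasp_force: 0.0
px 329 322 A 910.0 xy [0.5704 0.0827] mm [24.3 31.6] long 95.9
px 328 229 A 1059.0 xy [0.5778 0.0085] mm [25.1 28. ] long 95.9
px 334 122 A 1248.0 xy [ 0.5799 -0.0644] mm [25.1 25.7] long 96.1
[[333.8, 121.7], [329.2, 227.7]]
units shift [-10.16  14.93   1.37] turn [ 0.01 -0.02 -1.72] q [  1.6   8.4   5.2  87.   -0.1 -93.2]
```

All three stones are in their pockets (x/y offsets ≤ 1 mm). Now to shut the drawer.

```bash
python3 -m crank '[[[-0.623,0.941,0.085,0,0,-0.108],[-0.623,0.941,0.085,0,0,-0.108],[-0.623,0.941,0.085,0,0,-0.108],[-0.623,0.941,0.085,0,0,-0.108],[-0.623,0.941,0.085,0,0,-0.108],[-0.623,0.941,0.085,0,0,-0.108],[-0.623,0.941,0.085,0,0,-0.108],[-0.623,0.941,0.085,0,0,-0.108],[-0.623,0.941,0.085,0,0,-0.108],[-0.623,0.941,0.085,0,0,-0.108],[-0.623,0.941,0.085,0,0,-0.108],[-0.623,0.941,0.085,0,0,-0.108],[-0.623,0.941,0.085,0,0,-0.108],[-0.623,0.941,0.085,0,0,-0.108],[-0.623,0.941,0.085,0,0,-0.108],[-0.623,0.941,0.085,0,0,-0.108],[0,0,0,0,0,0],[0,0,0,0,0,0],[0,0,0,0,0,0]]]' 0.28 && python3 - <<'E'
from h import *
im,m=snap('wrist','w23')
go([.381,.3175,.041],[180,0,-97])
hsv=cv2.cvtColor(im,cv2.COLOR_RGB2HSV);mk=cv2.inRange(hsv,np.array((20,120,90)),np.array((34,255,255)));
print('handle pred',proj(m,[.381,.3175,.04]))
for v in(200,215,230,245): u=np.flatnonzero(mk[v]);u=u[(u>250)&(u<400)];print(v,u.min() if len(u) else None,u.max() if len(u) else None)
E
```

```text
time: 57.4
ee_pos: [0.3814, 0.3161, 0.1993]
tcp_rot: [179.9, -0.1, -97.1]
wrist_force: [0.3, 0.5, -0.0]
opening: 0.0236
grasp_force: 0.0
units shift [-0.03  0.08 -7.91] turn [ 0.01 -0.02  0.03] q [ 39.6  -3.1  -3.8  89.5   0.1 -43.2]
handle pred [323.85032037 229.87155304]
200 319 331
215 318 330
230 320 330
245 263 330
```

```bash
python3 -m crank '[[[0,0.08,-0.9,0,0,0],[0,0,-0.9,0,0,0],[0,0,-0.9,0,0,0],[0,0,-0.9,0,0,0],[0,0,-0.9,0,0,0],[0,0,-0.9,0,0,0],[0,0,-0.9,0,0,0],[0,0,-0.9,0,0,0],[0,0,-0.6,0,0,0],[0,0,0,0,0,0],[0,0,0,0,0,0]]]' && python3 -m crank '[[[0,0,0,0,0,0],[0,0,0,0,0,0],[0,0,0,0,0,0],[0,0,0,0,0,0]]]' 0 40 && python3 -m crank '[[[0.5,-0.06,0,0,0,0],[0.5,-0.06,0,0,0,0],[0.5,-0.06,0,0,0,0],[0.5,-0.06,0,0,0,0],[0.5,-0.06,0,0,0,0],[0.5,-0.06,0,0,0,0],[0.5,-0.06,0,0,0,0],[0.5,-0.06,0,0,0,0],[0.5,-0.06,0,0,0,0],[0.5,-0.06,0,0,0,0],[0.5,-0.06,0,0,0,0],[0.5,-0.06,0,0,0,0],[0,0,0,0,0,0],[0,0,0,0,0,0]]]'
```

```text
time: 58.37
ee_pos: [0.3811, 0.3177, 0.0431]
tcp_rot: [179.8, -0.1, -97.2]
wrist_force: [0.0, 0.8, 0.2]
opening: 0.0239
grasp_force: 0.0
time: 58.7
ee_pos: [0.3816, 0.3185, 0.0444]
tcp_rot: [179.9, 0.0, -97.2]
wrist_force: [0.7, -3.2, 6.0]
opening: 0.0096
grasp_force: 39.5
time: 59.87
ee_pos: [0.5018, 0.3003, 0.0443]
tcp_rot: [180.0, -0.4, -97.3]
wrist_force: [-2.7, -22.6, 13.8]
opening: 0.0091
grasp_force: 40.1
```

```bash
python3 -m crank '[[[0.1,0.03,0,0,0,0],[0.1,0.03,0,0,0,0],[0.1,0,0,0,0,0],[0,0,0,0,0,0],[0,0,0,0,0,0]]]'
```

```text
time: 60.28
ee_pos: [0.5069, 0.2997, 0.0443]
tcp_rot: [179.9, -0.6, -97.4]
wrist_force: [-3.7, -33.5, 17.9]
opening: 0.0096
grasp_force: 40.5
```

```bash
python3 -m crank '[[[0.1,-0.1,0,0,0,0],[0.1,-0.1,0,0,0,0],[0,0,0,0,0,0],[0,0,0,0,0,0]]]'
```

```text
time: 60.62
ee_pos: [0.51, 0.2989, 0.0443]
tcp_rot: [179.8, -0.3, -97.2]
wrist_force: [-8.9, -15.3, 15.2]
opening: 0.0093
grasp_force: 40.4
```

```bash
python3 -m crank '[[[0,0,0,0,0,0],[0,0,0,0,0,0],[0,0,0,0,0,0],[0,0,0,0,0,0],[0,0,1,0,0,0],[0,0,1,0,0,0],[0,0,1,0,0,0],[0,0,1,0,0,0],[0,0,1,0,0,0],[0,0,1,0,0,0],[0,0,0,0,0,0],[0,0,0,0,0,0],[0,0,0,0,0,0]]]' 0.28; python3 - <<'E'
from h import *
import pickle
im,m=snap('wrist','w24');m0=pickle.load(open('w9.pkl','rb'));im0=cv2.imread('pics/w9.png')[:,:,::-1]
for I,M in((im0,m0),(im,m)):
    mk=cv2.inRange(cv2.cvtColor(I,cv2.COLOR_RGB2HSV),np.array((20,100,90)),np.array((34,255,255)))
    for y in(.28,.295,.31):
        u0,v0=proj(M,[.506,y,.04]);u=np.flatnonzero(mk[int(round(v0))]);u=u[abs(u-u0)<25];print(y,onz(M,u.mean(),v0,.04)[:2].round(4) if len(u) else None)
print(bot.get_obs()['ee_pos'])
E
```

```text
time: 61.7
ee_pos: [0.5108, 0.3013, 0.1624]
tcp_rot: [179.8, -0.1, -97.1]
wrist_force: [1.0, -0.1, 0.1]
opening: 0.0239
grasp_force: 0.0
0.28 [0.5011 0.2806]
0.295 [0.5036 0.2953]
0.31 [0.5045 0.3102]
0.28 [0.5055 0.2801]
0.295 [0.5089 0.2946]
0.31 [0.5111 0.3094]
[0.51058904 0.30107336 0.16191875]
```

```bash
python3 -m crank '[[[-1,-0.3,1,0,0,0],[-1,-0.3,1,0,0,0],[-1,-0.3,1,0,0,0],[-1,-0.3,1,0,0,0],[-1,-0.3,0,0,0,0],[-1,-0.3,0,0,0,0],[-1,-0.3,0,0,0,0],[0,0,0,0,0,0],[0,0,0,0,0,0]]]'; python3 - <<'E'
from h import *
S,_=snap('side','sd25');C,_=snap('scene','sc25');S0=cv2.imread('pics/sd8.png')[:,:,::-1]
f=lambda i,s:cv2.resize(i,s,interpolation=2)
a=np.hstack([f(S0[260:350,180:300],(400,300)),f(S[260:350,180:300],(400,300))])
b=np.hstack([f(S[205:295,255:375],(400,300)),f(C[205:295,275:395],(400,300))])
cv2.imwrite('pics/fin.png',np.vstack([a,b])[:,:,::-1])
E
```

```text
time: 62.5
ee_pos: [0.3705, 0.2591, 0.2428]
tcp_rot: [179.8, -0.0, -97.1]
wrist_force: [0.8, 0.1, -0.2]
opening: 0.0242
grasp_force: 0.0
```

View pics/fin.png

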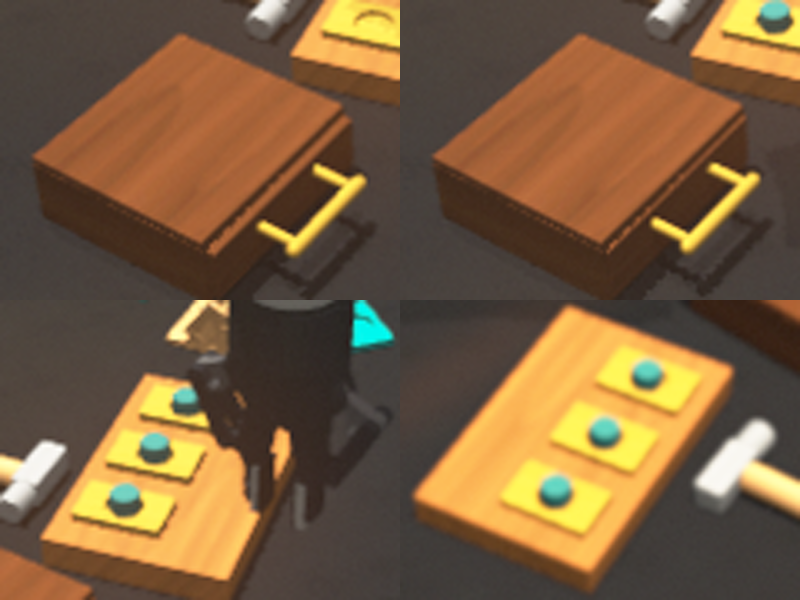

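The final view shows three blanks with stones seated flat, and the drawer at least as far in as at the start. Handing in.

```bash
python3 -c "
from workcell import bot
print(bot.job_done())"
```

```text
the job is handed in; nothing more can be done
None
```

I handed the job in, but the hand-in gave no verdict: by camera, all three blanks lie pocket-up on the board with a stone centred in each to about 1 mm, the drawer is about 5 mm further in than it started, and the hammer, block and cup were left alone.

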